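Load a rack backup unit with battery packs and scan it in

TASK

Open the backup power unit by holding its release tab down while sliding the cover fully back, move the spent pack you find inside to the small open tray, set every ribbed battery pack that was on the bench upright in the bay, side by side, and slide the cover fully home again so that the tab springs up locked. Then pick up the handheld scanner, aim its window at the barcode label on top of the unit from about a hand's width away and hold it steady there, off the unit, for two seconds, and finally lay the scanner upright back on the middle of its charging pad. Do not knock the other things on the bench about.

Things in the scene. Friction and masses are not known exactly. Their poses are not given: they have to be found in the camera images.
- unit: dark metal backup power unit fixed to the bench, 300 mm long (its x, pointing roughly away from the robot), 212 mm wide (y), 94 mm high at the side walls. Origin under its centre. The near half (local x -138 to -12 mm) is the open-topped battery bay, 126 mm long and 200 mm wide between its walls (near wall 84 mm high, side walls 94 mm); the far half is a solid deck 84 mm high with the label on it. The cover lies over the bay when shut and over the deck when open
- bay (a point): centre of the bay's inner floor, 6 mm above the bench; axes parallel to the unit's. When the cover is fully open the whole bay is open from above. Up to four packs fit side by side with their long side along x, for instance 42 mm apart in y; their ribs stay below the cover
- cover (a joint): how far the cover is open, in m: 0 fully home, 0.135 fully open; it slides along the unit's +x (away from the robot), 86 to 90 mm above the bench, with about 2 N of friction and stays where it is left. Unless the tab is held at least 6 mm down, a hidden catch blocks it: at home when opening, and about 13 mm before home when closing. Anything standing higher than 86 mm in the bay stops it
- tab (a joint): how far the release tab is pressed down, in m: 0 up (sprung), 0.010 fully down; 2 N to start it, 6 N fully down. At home it locks the cover when it is up
- tab_top (a point): centre of the top face of the release tab, a black plate 40 mm (x) by 44 mm (y) on the cover, its top 103 mm above the bench when up; it travels with the cover. At home it is 40 mm on the near side of the unit's centre. Two upright grey ridges on the cover stand either side of it, across the slide direction: 46 mm between their inner faces, 60 mm long in y, their tops 108 mm above the bench; a fingertip pressing on the tab pushes the cover by a ridge
- label (a point): centre of the barcode label (44 x 70 mm, white with black bars) on top of the unit's deck, facing up, 84 mm above the bench and 78 mm on the far side of the unit's centre; the open cover hides it. Axes parallel to the unit's
- pack1: black battery pack, 110 mm long (its x), 36 mm wide (y), its body 40 mm high, with a carrying rib on top: 60 mm long along x, 14 mm wide, from 40 to 67 mm high, to be gripped across its width from above. 0.25 kg. Origin at the centre of the underside, z up through the rib. Either end may point either way. Absent in some starts
- pack2: black battery pack, 110 mm long (its x), 36 mm wide (y), its body 40 mm high, with a carrying rib on top: 60 mm long along x, 14 mm wide, from 40 to 67 mm high, to be gripped across its width from above. 0.25 kg. Origin at the centre of the underside, z up through the rib. Either end may point either way. Absent in some starts
- pack3: black battery pack, 110 mm long (its x), 36 mm wide (y), its body 40 mm high, with a carrying rib on top: 60 mm long along x, 14 mm wide, from 40 to 67 mm high, to be gripped across its width from above. 0.25 kg. Origin at the centre of the underside, z up through the rib. Either end may point either way. Absent in some starts
- pack4: black battery pack, 110 mm long (its x), 36 mm wide (y), its body 40 mm high, with a carrying rib on top: 60 mm long along x, 14 mm wide, from 40 to 67 mm high, to be gripped across its width from above. 0.25 kg. Origin at the centre of the underside, z up through the rib. Either end may point either way. Absent in some starts
- oldpack: the spent pack, the same in shape and size as the others, standing upright in the bay under the cover at the start, long side along the unit's x; origin at the centre of the underside, z up
- tray: small grey open tray fixed to the bench for the spent pack, 148 mm (its x) by 72 mm outside, walls 4 mm thick and 20 mm high, floor 4 mm thick; origin under its centre. The pack goes in upright, long side along x
- pad: black rubber charging pad fixed to the bench, 200 mm (its x) by 110 mm by 6 mm; origin under its centre
- scanner: handheld scanner lying on the pad: a straight grey handle along its x, 165 mm long (local x -85 to 80 mm), 30 mm wide and 34 mm high, with a black head, 50 mm wide, at the +x end that reaches from 58 to 112 mm in x and 25 to 79 mm in height and looks forward and 45 degrees down. 0.2 kg. Origin at the underside of the handle, z up
- scanner_grip (a point): the scanner's balance point, where to grip the handle across its 30 mm width: local (15, 0, 17) mm of the scanner
- window: the amber scanning window in the scanner's head, 42 mm wide, at local (100.6, 0, 36.4) mm of the scanner; its own x axis is the scanning direction (forward and 45 degrees down when the scanner is level), its origin the window's centre
- adapter: a bystander: black power adapter brick 105 x 50 x 32 mm, smooth, with no rib, lying among the packs; origin under its centre
- mug: a bystander: white mug, 80 mm wide and 90 mm tall; origin under its centre
- driver: a bystander: screwdriver lying on the bench
- taperoll: a bystander: paper roll lying flat, 90 mm across, 25 mm high; origin under its centre
- duster: a bystander: upright aluminium can, 60 mm across, 170 mm tall; origin under its centre
Things that resemble listed ones, but are neither listed nor needed, are in the scene too. Leave any green or purple look-alike of the pack1 alone. Leave any purple look-alike of the pack3 alone.

How it is judged (in metres and radians):
On the way, in this order (a step that is already met when the one before it is completed fails the run):
1. the cover is fully open (value of joint cover above 0.125 m), for 0.1 s.
2. the spent pack stands in the tray and every other pack upright in the bay, released (x of pack1 in the frame of bay between -0.02 and 0.02 m and y of pack1 in the frame of bay between -0.088 and 0.088 m and z of each of pack1, pack2, pack3, pack4 in the frame of bay below 0.008 m and angle between each of pack1, pack2, pack3, pack4, oldpack's own z axis and vertical below 0.12 rad and x of pack2 in the frame of bay between -0.02 and 0.02 m and y of pack2 in the frame of bay between -0.088 and 0.088 m and x of pack3 in the frame of bay between -0.02 and 0.02 m and y of pack3 in the frame of bay between -0.088 and 0.088 m and x of pack4 in the frame of bay between -0.02 and 0.02 m and y of pack4 in the frame of bay between -0.088 and 0.088 m and x of oldpack in the frame of tray between -0.025 and 0.025 m and y of oldpack in the frame of tray between -0.022 and 0.022 m and z of oldpack in the frame of tray below 0.012 m and contact force between the fingers and oldpack below 0.1 N and contact force between the fingers and pack1 below 0.1 N and contact force between the fingers and pack2 below 0.1 N and contact force between the fingers and pack3 below 0.1 N and contact force between the fingers and pack4 below 0.1 N), for 0.2 s.
3. the cover is fully home and the tab is up, with every new pack in the bay (x of pack1 in the frame of bay between -0.02 and 0.02 m and y of pack1 in the frame of bay between -0.088 and 0.088 m and z of each of pack1, pack2, pack3, pack4 in the frame of bay below 0.008 m and angle between each of pack1, pack2, pack3, pack4, oldpack's own z axis and vertical below 0.12 rad and x of pack2 in the frame of bay between -0.02 and 0.02 m and y of pack2 in the frame of bay between -0.088 and 0.088 m and x of pack3 in the frame of bay between -0.02 and 0.02 m and y of pack3 in the frame of bay between -0.088 and 0.088 m and x of pack4 in the frame of bay between -0.02 and 0.02 m and y of pack4 in the frame of bay between -0.088 and 0.088 m and x of oldpack in the frame of tray between -0.025 and 0.025 m and y of oldpack in the frame of tray between -0.022 and 0.022 m and z of oldpack in the frame of tray below 0.012 m and value of joint cover below 0.005 m and value of joint tab below 0.003 m), for 0.2 s.
4. scanner held steady off the unit for 1.5 s, label 50 to 180 mm before its window, within 20 mm of its scanning line, at most 65 degrees off straight down (x of label in the frame of window between 0.05 and 0.18 m and y of label in the frame of window between -0.02 and 0.02 m and z of label in the frame of window between -0.02 and 0.02 m and angle between window's own x axis and vertical above 2 rad and linear speed of scanner below 0.03 m/s and angular speed of scanner below 0.2 rad/s and contact force between scanner and unit below 0.1 N and value of joint cover below 0.005 m and value of joint tab below 0.003 m), for 1.5 s.
At the end, for the whole second after the job is handed in: the spent pack upright in the tray, every other pack upright on the bay floor (within 8 mm, 0.12 rad); cover within 5 mm of home and tab up; scanner upright and still on its pad, origin within 45 mm lengthwise and 35 mm sideways of the pad centre (all of step 3 and x of scanner in the frame of pad between -0.045 and 0.045 m and y of scanner in the frame of pad between -0.035 and 0.035 m and z of scanner in the frame of pad below 0.012 m and angle between scanner's own z axis and vertical below 0.1 rad and linear speed of scanner below 0.02 m/s); the robot touches nothing.
It fails at once if one of the other things on the bench is knocked more than 50 mm from its place (distance of any of adapter, mug, driver, taperoll, duster from where it was at the start of the episode above 0.05 m).
Of pack1, pack2, pack3, pack4 only 2 to 4 are there at a start; the rules pass over those that are not, and their reading is None.
At some moment in a run one of pack1, pack2, pack3, pack4 may be knocked a few centimetres aside while the robot is not near it.
Once in a run the grip may slacken for a moment while it holds something.
It also fails if it takes over 210 s, if anything falls off the work surface, if the arm or the gripper's body presses on something with over 40 N, if the wrist force passes 120 N, or if a joint passes its speed limit or range.

ROBOT

A 7-joint arm with a two-finger parallel gripper is mounted at the origin on the work surface. World frame = base frame: x ahead of the robot, y to its left, z up, the work surface at z = 0. Lengths are in m, angles in degrees, forces in N, time in s.
With the tool pointing down it reaches from about 0.425 to 0.875 m from the base axis. Payload 9.9 kg.
Tool frame: the origin (TCP) lies on the centre line of the jaws, within the pads' length; the fingertips stand 11 mm ahead of it and the grasp point (between the pads) lies 8 mm behind it; z points along the fingers, y is the line along which they close (so a half turn about z gives the same grasp; the last joint's range is limited). The gripper opens to 85 mm and grips with 20 to 120 N. Pads are 22 mm wide; open, the fingers measure 114 mm over their backs; the gripper's body (76 mm by 85 mm) begins 54 mm behind the grasp point. The pads swing forward as they close: fully open they stand 13 mm farther back than shut.
Start: joints at [-74.817, 32.985, 1.427, 82.34, -0.859, 64.687, -3.237], TCP at [0.231, 0.634, 0.208] pointing down, gripper open.
Joint ranges: [-157.87, 157.87], [-19.46, 123.44], [-87.15, 90], [11.01, 140.99], [-62.26, 242.26], [9.8, 113.94], [-161.44, 161.44]. Speed limits (degrees/s): [127.2, 127.2, 172.46, 172.46, 180, 180, 180].

INTERFACE

Orientations are given as [roll, pitch, yaw] about the fixed x, y, z axes, in that order (R = Rz(yaw) Ry(pitch) Rx(roll)).
In Python, from bench import * gives the robot as it stands. The module is installed in compiled form; this text tells all that it offers.
- The arm moves only by the tool carry_out, never from a script. Its argument "motion" is a list of rows, each a list of 5 numbers: the finger opening in m, from 0 to 0.0854, then the shift along the tool's x, y, z in m, then the turn about the tool's z in degrees. In form: [[gripper, dx, dy, dz, twist], ...]. A call has 1 to 12 rows; each row is the pose to reach, as a shift and turn from the pose commanded when the call began, along the tool's axes at that moment; what a row does not reach only later rows make up. A row lasts 1/10 s, in which the tool goes at most 50 mm and 8.59 degrees, less where a joint would pass 70% of its speed; a pose out of reach is approached as far as the arm can. A call with a gripper value outside its range is refused whole. The fingers move at their own pace and stop on an object; "grip_force" is the grip in N (left out, the last holds). Time passes only in rows, so rows that repeat a pose let the fingers close. It gives the time, the measured TCP pose, the force, the opening and the grip force at its end, in the units of the state.
- get_obs(): the state, without advancing time (a new reading comes with each control period).
- capture(name): name is "scene" or "top" or "wrist"; returns the picture (400x640x3 uint8, red, green, blue); there is no depth.
- calibration(name): a dict with "fx", "fy", "cx", "cy" (pixels), "cam_to_world" (4x4, takes a point from camera to world coordinates); the wrist camera has in their place "mount" (4x4, takes a point from camera to tool coordinates, whose origin is the TCP and whose axes are the flange's). Camera axes: x right, y down, z forward; pixel columns grow to the right and rows downward; lengths in m; the calibration is good to about 2 mm. A picture is of the moment at which its call begins: read the wrist's pose just before it. calibration takes no time and is no camera call.
- sign_off(): hands the job in; it is judged then, once.
The state is a dict: "time_s": time; "joint_positions": joint angles; "joint_vel": joint speeds; "effort": joint torques, N m; "eef_pos": TCP position; "tool_rot": TCP orientation; "force": force on the tool from outside, world axes, zero at the start; "ft_torque": the same for the moment, N m; "grip_width": finger opening in m; "grasp_force": force on a finger pad.
Only numpy, scipy, OpenCV 4.12 (cv2) and the standard library are available. Lean on these libraries where they do the work, as an engineer would, in place of code of your own. Each camera call takes 0.05 s, during which the arm holds its last target. There are 200 camera calls.

## Working session

There is one attempt and no reset: what is moved stays moved. The work goes in short steps, Python scripts to look and compute and a tool call to move; the robot and the scene stay as the last step left them, time stands still between calls to the robot, and variables do not carry over. Pictures are saved under pics/ and viewed, at most 14 in all, crops included, and the job is handed in when it is done.

Besides the shell and the picture viewer there is one more tool, called after ">>>" as name(argument=value, ...), one argument or row to a line, values as JSON. carry_out: Moves the arm, as the interface text tells. Its arguments: {"type":"object","properties":{"motion":{"type":"array","items":{"type":"array","items":{"type":"number"}}},"grip_force":{"type":"number"}},"required":["motion"]}

```bash
mkdir -p pics; cat > h.py <<'E'
from bench import *
import numpy as np, cv2
from scipy.spatial.transform import Rotation as R
def T_tool():
    o=get_obs(); T=np.eye(4); T[:3,:3]=R.from_euler('xyz',o['tool_rot'],degrees=True).as_matrix(); T[:3,3]=o['eef_pos']; return T
def cam(name):
    c=calibration(name); M=np.array(c['cam_to_world']) if name!='wrist' else T_tool()@np.array(c['mount']); return c,M
def snap(name,f=None):
    c,M=cam(name); im=capture(name)
    if f: cv2.imwrite('pics/'+f,im[:,:,::-1])
    return im,c,M
def ray(c,M,u,v,z):
    d=M[:3,:3]@np.array([(u-c['cx'])/c['fx'],(v-c['cy'])/c['fy'],1]); o=M[:3,3]
    return o+d*(z-o[2])/d[2]
def proj(c,M,p):
    q=np.linalg.inv(M)@np.append(p,1); return c['fx']*q[0]/q[2]+c['cx'],c['fy']*q[1]/q[2]+c['cy']
def go(p,yaw):
    "shift in tool axes and twist (deg) to world p with tool-down yaw"
    T=T_tool(); d=T[:3,:3].T@(np.array(p)-T[:3,3]); o=get_obs()
    return d.round(4)
E
python3 - <<'E'
from h import *
for n in('scene','top'):
    im,c,M=snap(n,n+'0.png'); print(n,c['fx'],c['cx'],c['cy'],M.round(3).tolist())
print(get_obs()); print(calibration('wrist'))
E
```

```text
scene 465.1562958044724 319.66519387536704 194.86302450169126 [[0.661, 0.564, -0.495, 1.339], [0.751, -0.507, 0.423, -0.729], [-0.012, -0.651, -0.759, 1.366], [0.0, 0.0, 0.0, 1.0]]
top 373.88896859047054 322.3893043721167 198.20510346503937 [[-0.033, -0.975, 0.219, 0.261], [-0.999, 0.031, -0.011, -0.003], [0.004, -0.22, -0.976, 1.17], [0.0, 0.0, 0.0, 1.0]]
{'time_s': 0.1, 'joint_positions': array([-74.81675713,  33.02673084,   1.4252538 ,  82.38247711,
        -0.8599128 ,  64.68725112,  -3.23434409]), 'joint_vel': array([ 0.1108973 ,  0.04386635,  0.02053463, -0.15241963, -0.03501401,
       -0.10332893, -0.08671275]), 'effort': array([ 6.39558333e-03, -7.67306471e+01,  2.25806415e+00, -2.86599898e+01,
        1.59414142e-02,  8.72700271e-03, -3.19340893e-05]), 'eef_pos': array([0.23054739, 0.63392572, 0.20763733]), 'tool_rot': array([-1.79914276e+02,  4.80111553e-03,  1.60018537e+02]), 'force': array([-0.37654641, -0.05280203,  0.03024947]), 'ft_torque': array([0.02380021, 0.0067999 , 0.00049445]), 'grasp_force': 0.0, 'grip_width': 0.08530974273069365}
{'fx': 319.6498605119555, 'fy': 319.6498605119555, 'cx': 317.0598546483901, 'cy': 201.1856679710906, 'mount': array([[ 8.78570187e-04, -9.65524305e-01, -2.60311436e-01,
         6.53447212e-02],
       [ 9.99998589e-01,  4.75556243e-04,  1.61117714e-03,
        -1.14523071e-04],
       [-1.43183796e-03, -2.60312484e-01,  9.65523361e-01,
        -1.66198519e-01],
       [ 0.00000000e+00,  0.00000000e+00,  0.00000000e+00,
         1.00000000e+00]])}
```

View pics/top0.png

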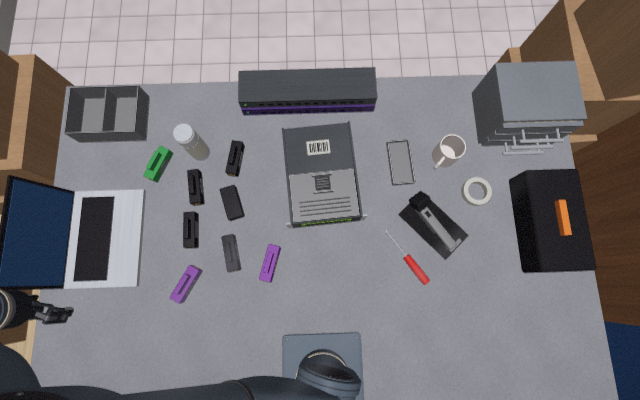

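View pics/scene0.png

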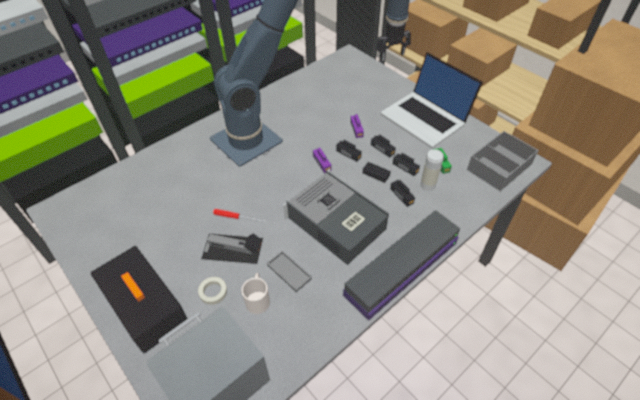

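Top view: black packs at (235,157), (195,187), (190,230) and a greyer one at (231,253). The smooth brick at (232,203) is the adapter, and the green and purple ones are look-alikes. Unit at (322,175), tray at (400,162), scanner on pad at (433,225). I'll enlarge to confirm.

```bash
python3 - <<'E'
import cv2
im=cv2.imread('pics/top0.png')
cv2.imwrite('pics/c1.png',cv2.resize(im[115:315,135:335],None,fx=3,fy=3,interpolation=cv2.INTER_CUBIC))
cv2.imwrite('pics/c2.png',cv2.resize(im[115:275,275:475],None,fx=3.6,fy=3.6,interpolation=cv2.INTER_CUBIC))
E
```

```text
(no output)
```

View pics/c1.png

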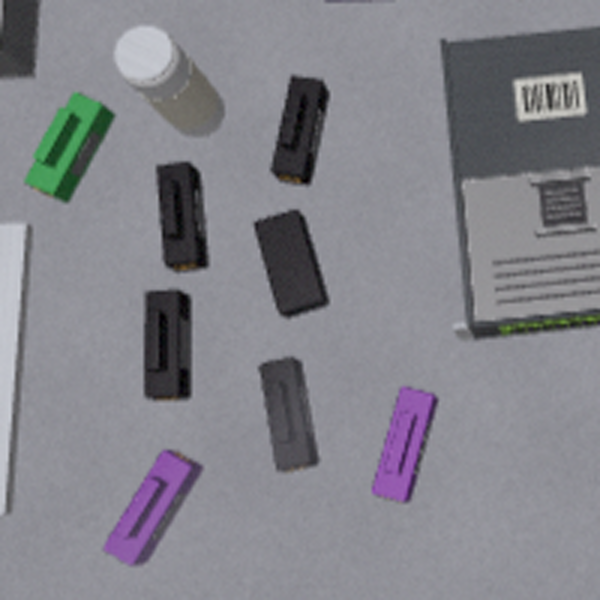

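View pics/c2.png

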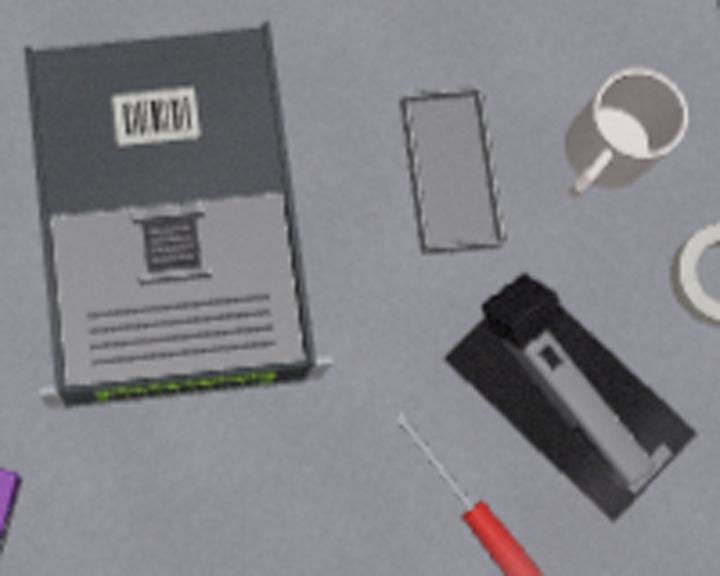

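Confirmed: three black ribbed packs, the smooth brick is the adapter, and the greyer ribbed piece at (231,253) still needs a closer look. Next come rough positions, then a wrist view.

```bash
cat >> h.py <<'E'
def mv(p,yaw,sym=True):
    o=get_obs(); T=T_tool(); d=T[:3,:3].T@(np.array(p)-T[:3,3])
    per=180 if sym else 360
    tw=-(((yaw-o['tool_rot'][2])+per/2)%per-per/2)
    print('shift',d.round(4).tolist(),'twist',round(tw,2),'q7',o['joint_positions'][6].round(1))
E
python3 - <<'E'
from h import *
c,M=cam('top')
def c2(u,v,z): return ray(c,M,275+u/3.6,115+v/3.6,z).round(3)
def c1(u,v,z): return ray(c,M,135+u/3,115+v/3,z).round(3)
print('label',c2(156,117,.084),'tab',c2(172,245,.103))
print('walls',c2(27,50,.094),c2(267,25,.094))
print('tray',[c2(*q,.02).tolist() for q in((402,97),(480,90),(503,243),(424,252))])
print('pad',[c2(*q,.006).tolist() for q in((445,357),(617,520),(695,432))])
print('scanner handle',c2(535,345,.034),c2(640,480,.034),'head',c2(520,290,.079))
for n,u,v in(('A',300,115),('B',175,213),('C',162,340),('G',287,410),('adapter',290,262),('green',65,145),('p1',150,505),('p2',405,445)): print(n,c1(u,v,.06))
print('duster',c1(147,55,.17),'mug',c2(640,110,.09))
mv([0.5,0.27,0.42],180)
E
```

```text
label [ 0.665 -0.008  0.084] tab [ 0.546 -0.017  0.103]
walls [0.725 0.101 0.094] [ 0.741 -0.105  0.094]
tray [[0.701, -0.232, 0.02], [0.705, -0.303, 0.02], [0.561, -0.311, 0.02], [0.555, -0.241, 0.02]]
pad [[0.463, -0.255, 0.006], [0.317, -0.391, 0.006], [0.39, -0.467, 0.006]]
scanner handle [ 0.466 -0.327  0.034] [ 0.348 -0.405  0.034] head [ 0.505 -0.306  0.079]
A [0.663 0.253 0.06 ]
B [0.561 0.378 0.06 ]
C [0.431 0.386 0.06 ]
G [0.358 0.26  0.06 ]
adapter [0.506 0.26  0.06 ]
green [0.638 0.495 0.06 ]
p1 [0.271 0.39  0.06 ]
p2 [0.32  0.145 0.06 ]
duster [0.687 0.374 0.17 ] mug [ 0.656 -0.419  0.09 ]
shift [-0.3776, -0.2503, -0.212] twist -19.98 q7 -3.2
```

>>> carry_out(
  motion=[
    [0.085,0,0,-0.05,0],
    [0.085,0,0,-0.1,0],
    [0.085,-0.05,-0.03,-0.14,-4],
    [0.085,-0.09,-0.06,-0.16,-8],
    [0.085,-0.13,-0.08,-0.18,-12],
    [0.085,-0.18,-0.11,-0.2,-16],
    [0.085,-0.22,-0.14,-0.21,-20],
    [0.085,-0.26,-0.17,-0.21,-20],
    [0.085,-0.3,-0.2,-0.21,-20],
    [0.085,-0.34,-0.22,-0.21,-20],
    [0.085,-0.38,-0.25,-0.21,-20],
    [0.085,-0.38,-0.25,-0.21,-20],
  ],
)

```text
time_s: 1.3
eef_pos: [0.5045, 0.2651, 0.4183]
tool_rot: [-179.9, 0.0, 179.7]
force: [-0.8, 0.0, -0.6]
grip_width: 0.0846
grasp_force: 0.0
```

```bash
python3 - <<'E'
from h import *
o=get_obs();print(o['eef_pos'],o['tool_rot'])
im,c,M=snap('wrist','w1.png')
E
```

```text
[0.50452347 0.26505774 0.41830838] [-1.79897801e+02  3.36519961e-02  1.79744033e+02]
```

View pics/w1.png

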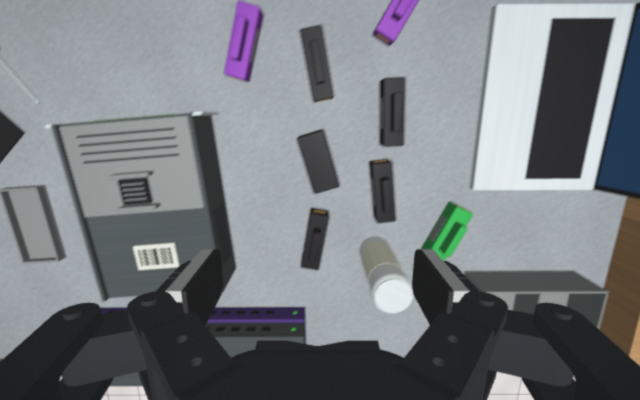

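The wrist view shows G at (316,63) ribbed like C (392,110), B (383,190) and A (315,238). That makes four packs. The adapter is at (318,160), smooth, and the green and purple pieces are left out. Now the unit, tab and pack positions from this view.

```bash
cat >> h.py <<'E'
def packs(im,c,M,z=.04,thr=75):
    g=im.max(2); m=((g<thr)).astype(np.uint8); out=[]
    n,l,s,ce=cv2.connectedComponentsWithStats(m)
    for i in range(1,n):
        if 300<s[i,4]<8000:
            cn=max(cv2.findContours((l==i).astype(np.uint8),0,2)[0],key=len)
            r=cv2.minAreaRect(cn); b=cv2.boxPoints(r); w=np.array([ray(c,M,*p,z)[:2] for p in b])
            e1,e2=w[1]-w[0],w[2]-w[1]
            if np.linalg.norm(e1)<np.linalg.norm(e2): e1,e2=e2,e1
            out.append((np.round(r[0]).tolist(),w.mean(0).round(4).tolist(),round(np.degrees(np.arctan2(e1[1],e1[0]))%180,1),np.linalg.norm(e1).round(3),np.linalg.norm(e2).round(3)))
    return out
E
python3 - <<'E'
from h import *
im=cv2.imread('pics/w1.png')[:,:,::-1]; c,M=cam('wrist')
print('tab',ray(c,M,135,190,.103),'label',ray(c,M,156.5,257,.084))
for n,(u,v) in dict(G=(305,63),C=(385,95),B=(377,200),ad=(320,165)).items(): print(n,im[v-2:v+3,u-2:u+3].mean((0,1)).round())
for r in packs(im,c,M): print(r)
mv([0.55,-0.015,0.16],184.3)
E
```

```text
tab [ 0.55189018 -0.02154117  0.103     ] label [ 0.67370456 -0.01456911  0.084     ]
G [122. 126. 129.]
C [63. 63. 65.]
B [58. 58. 60.]
ad [67. 66. 69.]
([617.0, 100.0], [0.4352, 0.7505], np.float64(14.3), np.float64(0.314), np.float64(0.066))
([316.0, 60.0], [0.3603, 0.261], np.float64(11.6), np.float64(0.098), np.float64(0.029))
([392.0, 111.0], [0.4383, 0.3832], np.float64(1.4), np.float64(0.105), np.float64(0.036))
([12.0, 137.0], [0.4744, -0.2519], np.float64(165.9), np.float64(0.081), np.float64(0.038))
([82.0, 212.0], [0.6176, -0.1592], np.float64(4.3), np.float64(0.326), np.float64(0.008))
([318.0, 161.0], [0.5193, 0.262], np.float64(16.8), np.float64(0.1), np.float64(0.042))
([382.0, 191.0], [0.5723, 0.3741], np.float64(7.8), np.float64(0.11), np.float64(0.035))
([135.0, 191.0], [0.5691, -0.0591], np.float64(95.3), np.float64(0.053), np.float64(0.046))
([315.0, 239.0], [0.6614, 0.2544], np.float64(169.7), np.float64(0.114), np.float64(0.032))
shift [-0.0453, -0.275, 0.2594] twist -4.83 q7 59.0
```

>>> carry_out(
  motion=[
    [0.0,-0.01,-0.05,0.02,-2],
    [0.0,-0.02,-0.095,0.04,-4.8],
    [0.0,-0.03,-0.14,0.06,-4.8],
    [0.0,-0.04,-0.185,0.08,-4.8],
    [0.0,-0.05,-0.23,0.1,-4.8],
    [0.0,-0.055,-0.275,0.12,-4.8],
    [0.0,-0.055,-0.275,0.12,-4.8],
    [0.0,-0.055,-0.275,0.12,-4.8],
    [0.0,-0.055,-0.275,0.12,-4.8],
  ],
)

```text
time_s: 2.25
eef_pos: [0.5576, -0.0039, 0.2986]
tool_rot: [179.9, 0.0, -175.1]
force: [1.0, 0.7, -0.1]
grip_width: -0.0002
grasp_force: 0.0
```

```bash
python3 - <<'E'
from h import *
o=get_obs();print(o['eef_pos'],o['tool_rot'])
im,c,M=snap('wrist','w2.png')
E
```

```text
[ 0.55755852 -0.00386511  0.29859288] [ 1.79949176e+02  9.07184649e-03 -1.75105736e+02]
```

View pics/w2.png

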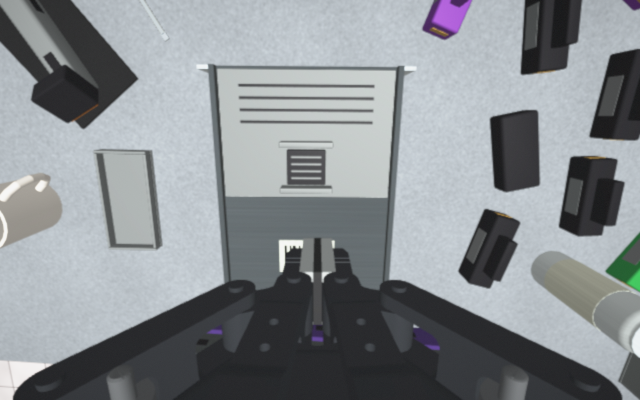

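The tab's centre is at (306,167) between its ridges. The tray corners are at (95,150), (155,151), (161,247) and (108,248).

```bash
python3 - <<'E'
from h import *
c,M=cam('wrist'); r=lambda u,v,z:ray(c,M,u,v,z).round(4)[:2]
print('tab',r(306,167,.103),'near corners',r(210,68,.094),r(405,68,.094))
L=[r(210,68,.094),r(229,280,.094)];Rr=[r(404,68,.094),r(386,280,.094)]
for a,b in(L,Rr):print(np.degrees(np.arctan2(*(b-a)[::-1])))
print('ridges',r(280,145,.108),r(333,145,.108),r(281,189,.108),r(333,189,.108))
t=np.array([r(u,v,.02) for u,v in((95,150),(155,151),(161,247),(108,248))]);print('tray',t,t.mean(0))
mv([.552,-.018,.16],184.3)
E
```

```text
tab [ 0.5509 -0.0163] near corners [ 0.454  -0.1281] [0.4356 0.0817]
5.508721902827513
3.8530148708330616
ridges [ 0.5282 -0.0467] [0.5231 0.0116] [ 0.5778 -0.0427] [0.5727 0.0166]
tray [[ 0.566  -0.3097]
 [ 0.5602 -0.2274]
 [ 0.7035 -0.2249]
 [ 0.712  -0.304 ]] [ 0.635425 -0.2665  ]
shift [0.007, -0.0141, 0.1388] twist 0.65 q7 94.2
```

>>> carry_out(
  motion=[
    [0,0.003,-0.012,0.05,0.6],
    [0,0.003,-0.012,0.1,0.6],
    [0,0.003,-0.012,0.14,0.6],
    [0,0.003,-0.012,0.165,0.6],
    [0,0.003,-0.012,0.18,0.6],
    [0,0.003,-0.012,0.187,0.6],
    [0,0.003,-0.012,0.19,0.6],
    [0,0.003,-0.012,0.192,0.6],
    [0,0.003,-0.012,0.192,0.6],
  ],
)

```text
time_s: 3.2
eef_pos: [0.556, -0.0173, 0.1071]
tool_rot: [180.0, 0.1, -175.8]
force: [0.1, 0.4, 0.0]
grip_width: -0.0002
grasp_force: 0.0
```

>>> carry_out(
  motion=[
    [0,0,0,0.003,0],
    [0,0,0,0.006,0],
    [0,0,0,0.006,0],
  ],
)

```text
time_s: 3.5
eef_pos: [0.5553, -0.0177, 0.1002]
tool_rot: [180.0, -0.0, -175.8]
force: [0.0, 0.2, -0.9]
grip_width: 0.0
grasp_force: 0.0
```

```bash
python3 - <<'E'
from h import *
im,c,M=snap('wrist'); cv2.imwrite('pics/w3.png',cv2.resize(im[120:320,200:440,::-1],None,fx=3,fy=3))
E
```

```text
(no output)
```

View pics/w3.png

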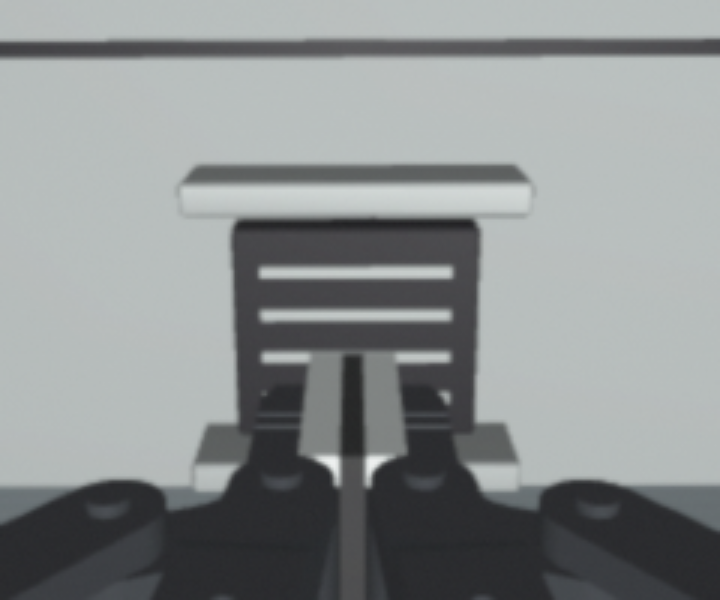

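The fingertips sit over the tab between the ridges. I'll keep pressing.

>>> carry_out(
  motion=[
    [0,0,0,0.003,0],
    [0,0,0,0.005,0],
    [0,0,0,0.005,0],
    [0,0,0,0.005,0],
  ],
)

```text
time_s: 3.95
eef_pos: [0.5554, -0.0177, 0.0953]
tool_rot: [-180.0, -0.0, -175.8]
force: [0.4, -1.1, -0.5]
grip_width: 0.0001
grasp_force: 0.0
```

>>> carry_out(
  motion=[
    [0,0,0,0.003,0],
    [0,0,0,0.005,0],
    [0,0,0,0.005,0],
    [0,0,0,0.005,0],
  ],
)

```text
time_s: 4.35
eef_pos: [0.5554, -0.0177, 0.0903]
tool_rot: [-180.0, -0.0, -175.8]
force: [-1.0, -1.2, 0.1]
grip_width: -0.0
grasp_force: 0.0
```

```bash
python3 - <<'E'
from h import *
o=get_obs();print(o['eef_pos'],o['force'],o['effort'])
im,c,M=snap('wrist'); a=im[120:320,240:410,::-1]; b,_,_=snap('scene'); b=b[150:270,260:400,::-1]
a=cv2.resize(a,None,fx=2.4,fy=2.4); b=cv2.resize(b,None,fx=2.8,fy=2.8); b=cv2.copyMakeBorder(b,0,a.shape[0]-b.shape[0],0,0,0)
cv2.imwrite('pics/w4.png',np.hstack([a,b]))
E
```

```text
[ 0.55541156 -0.01766566  0.09031467] [-0.97653477 -1.21088721  0.07032324] [-6.00331026e-03 -6.49498272e+01  3.78805652e+00 -2.03221947e+01
  8.09809542e-03 -8.90771218e-03  1.91936742e-03]
```

View pics/w4.png

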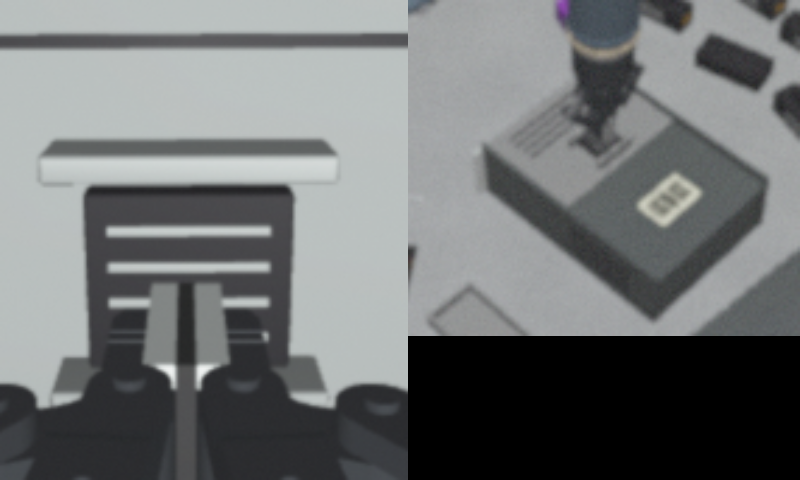

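```bash
python3 - <<'E'
from h import *
c=calibration('wrist');M=np.array(c['mount'])
for x in(.011,-.011):
  for z in(-.03,-.02,-.01,0,.011,.02): print(x,z,np.round(proj(c,M,[x,0,z]),1))
c,M=cam('wrist')
for z in(.093,.103):print(z,ray(c,M,286,(120+190/2.4),z)) # near edge of tab
print(ray(c,M,317,200,.1))
E
```

```text
0.011 -0.03 [317.2 238.5]
0.011 -0.02 [317.1 230.8]
0.011 -0.01 [317.1 224. ]
0.011 0 [317.1 218. ]
0.011 0.011 [317.1 212.1]
0.011 0.02 [317.  207.7]
-0.011 -0.03 [317.1 281.9]
-0.011 -0.02 [317.1 271.9]
-0.011 -0.01 [317.1 263. ]
-0.011 0 [317.  255.1]
-0.011 0.011 [317.  247.3]
-0.011 0.02 [317.  241.5]
0.093 [ 0.5344681 -0.0357208  0.093    ]
0.103 [ 0.53176647 -0.0349283   0.103     ]
[ 0.53184946 -0.01946957  0.1       ]
```

>>> carry_out(
  motion=[
    [0,0,0,0.002,0],
    [0,0,0,0.004,0],
    [0,0,0,0.006,0],
    [0,0,0,0.008,0],
    [0,0,0,0.008,0],
    [0,0,0,0.008,0],
  ],
)

```text
time_s: 5.05
eef_pos: [0.5554, -0.0177, 0.0823]
tool_rot: [-180.0, -0.0, -175.8]
force: [-0.1, 0.4, 0.0]
grip_width: 0.0001
grasp_force: 0.0
```

>>> carry_out(
  motion=[
    [0,0,0,0.002,0],
    [0,0,0,0.004,0],
    [0,0,0,0.006,0],
    [0,0,0,0.008,0],
    [0,0,0,0.008,0],
    [0,0,0,0.008,0],
  ],
)

```text
time_s: 5.65
eef_pos: [0.5557, -0.0177, 0.0745]
tool_rot: [-180.0, 0.0, -175.8]
force: [0.3, -0.6, 4.5]
grip_width: 0.0
grasp_force: 2.0
```

```bash
python3 - <<'E'
from h import *
im,c,M=snap('wrist'); a=im[120:320,240:410,::-1]; b,_,_=snap('scene'); b=b[160:230,290:370,::-1]
a=cv2.resize(a,None,fx=2.4,fy=2.4); b=cv2.resize(b,None,fx=4.9,fy=4.9); b=cv2.copyMakeBorder(b,0,a.shape[0]-b.shape[0],0,0,0)
cv2.imwrite('pics/w5.png',np.hstack([a,b]))
E
```

```text
(no output)
```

View pics/w5.png

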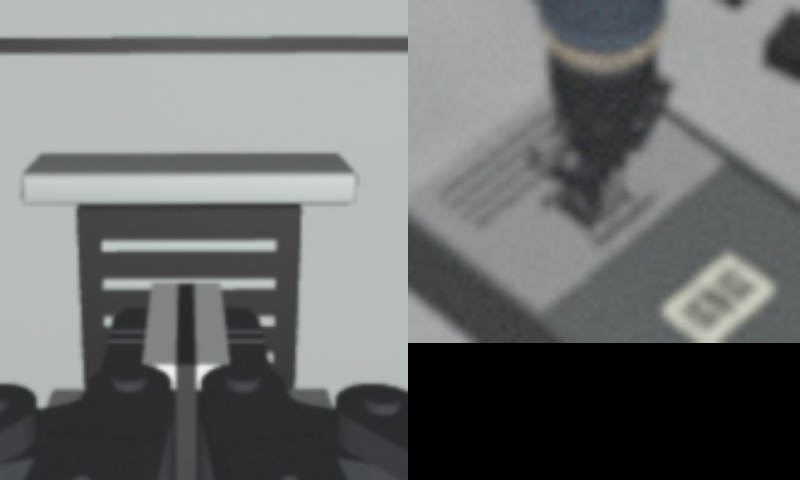

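>>> carry_out(
  motion=[
    [0,0,0,0.0025,0],
    [0,-0.004,0,0.0025,0],
    [0,-0.008,0,0.0025,0],
    [0,-0.018,0,0.0025,0],
    [0,-0.033,0,0.0025,0],
    [0,-0.05,0,0.0025,0],
    [0,-0.067,0,0.0025,0],
    [0,-0.084,0,0.0025,0],
    [0,-0.1,0,0.0025,0],
    [0,-0.115,0,0.0025,0],
    [0,-0.128,0,0.0025,0],
    [0,-0.137,0,0.0025,0],
  ],
)

```text
time_s: 6.95
eef_pos: [0.6926, -0.0072, 0.0716]
tool_rot: [180.0, -0.1, -175.8]
force: [-4.1, -1.0, 5.5]
grip_width: -0.0
grasp_force: 2.6
```

>>> carry_out(
  motion=[
    [0,-0.003,0,0,0],
    [0,-0.006,0,0,0],
    [0,-0.008,0,0,0],
    [0,-0.008,0,0,0],
  ],
)

```text
time_s: 7.35
eef_pos: [0.6969, -0.0071, 0.0713]
tool_rot: [180.0, -0.4, -175.8]
force: [-12.6, 0.4, 9.6]
grip_width: -0.0002
grasp_force: 8.5
```

The stop has been reached, so the cover is fully open. Backing off and rising to look into the bay.

>>> carry_out(
  motion=[
    [0,0.011,0,0,0],
    [0,0.012,0,-0.02,0],
    [0,0.012,0,-0.06,0],
    [0.085,0.03,0,-0.11,0],
    [0.085,0.05,0,-0.16,0],
    [0.085,0.08,0,-0.2,0],
    [0.085,0.1,0,-0.25,0],
    [0.085,0.13,0,-0.28,0],
    [0.085,0.13,0,-0.28,0],
    [0.085,0.13,0,-0.28,0],
  ],
)

```text
time_s: 8.35
eef_pos: [0.5705, -0.0165, 0.353]
tool_rot: [180.0, 0.1, -175.8]
force: [0.4, 0.4, -1.1]
grip_width: 0.0848
grasp_force: 0.0
```

```bash
python3 - <<'E'
from h import *
print(get_obs()['eef_pos'])
im,c,M=snap('wrist','w6.png')
E
```

```text
[ 0.57046673 -0.01653377  0.35302961]
```

View pics/w6.png

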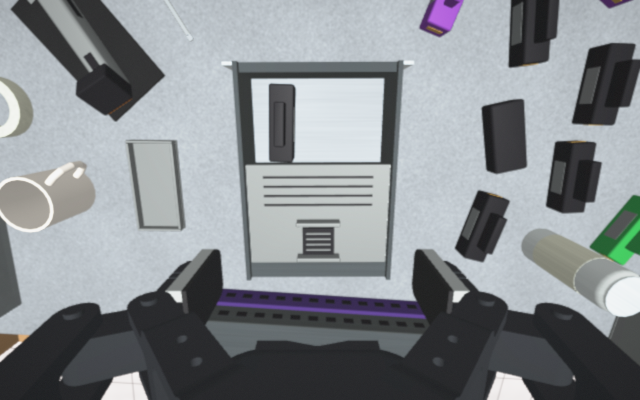

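The cover is open. The spent pack is at the bay's left, with its rib around (280,123).

```bash
python3 - <<'E'
from h import *
im=cv2.imread('pics/w6.png')[:,:,::-1]; c,M=cam('wrist')
g=im.max(2)[80:166,262:302]; print(g[40].tolist()); print(g[:,18].tolist())
r=lambda u,v,z:ray(c,M,u,v,z).round(4)[:2]
print('rib',r(280,124,.073),'rib ends',r(279.5,103,.073),r(280,146,.073),'body',r(282,123,.046))
print('tab',r(318,240,.103))
t=np.array([r(u,v,.02) for u,v in((127,141),(176,139),(184,229),(138,229))]);print('tray',t.tolist(),t.mean(0))
mv([*r(280,124,.073),.16],184.4)
E
```

```text
[232, 232, 232, 232, 232, 230, 196, 101, 73, 77, 77, 70, 64, 73, 76, 78, 82, 85, 87, 88, 80, 59, 40, 56, 78, 86, 87, 87, 87, 83, 69, 78, 119, 195, 232, 234, 234, 234, 234, 234]
[231, 233, 230, 204, 101, 79, 86, 86, 85, 85, 86, 86, 85, 85, 86, 85, 85, 85, 85, 85, 84, 76, 69, 83, 85, 86, 85, 86, 86, 87, 88, 87, 87, 87, 87, 87, 86, 87, 87, 87, 87, 86, 87, 86, 87, 86, 87, 86, 87, 86, 86, 87, 86, 87, 86, 85, 86, 86, 86, 85, 87, 86, 86, 86, 85, 80, 66, 69, 79, 80, 79, 79, 79, 79, 78, 80, 78, 78, 79, 77, 74, 80, 91, 75, 118, 177]
rib [ 0.5208 -0.0698] rib ends [ 0.4937 -0.0717] [ 0.5503 -0.0685] body [ 0.5202 -0.07  ]
tab [ 0.6724 -0.0069]
tray [[0.5655, -0.3083], [0.5569, -0.2334], [0.7029, -0.226], [0.7085, -0.3017]] [ 0.63345 -0.26735]
shift [0.0534, -0.0497, 0.1914] twist -0.16 q7 94.8
```

>>> carry_out(
  motion=[
    [0.04,0.02,-0.02,0.04,0],
    [0.04,0.04,-0.04,0.09,0],
    [0.04,0.053,-0.05,0.14,0],
    [0.04,0.053,-0.05,0.19,0],
    [0.04,0.053,-0.05,0.235,0],
    [0.04,0.053,-0.05,0.265,0],
    [0.04,0.053,-0.05,0.285,0],
    [0.04,0.053,-0.05,0.3,0],
    [0.04,0.053,-0.05,0.305,0],
    [0.04,0.053,-0.05,0.305,0],
  ],
)

```text
time_s: 9.4
eef_pos: [0.5203, -0.0702, 0.0452]
tool_rot: [180.0, -0.2, -175.8]
force: [-0.5, -0.5, -0.4]
grip_width: 0.0401
grasp_force: 0.0
```

```bash
python3 - <<'E'
from h import *
print(get_obs()['eef_pos'])
im,c,M=snap('wrist','w7.png')
E
```

```text
[ 0.52030423 -0.07017359  0.04516975]
```

View pics/w7.png

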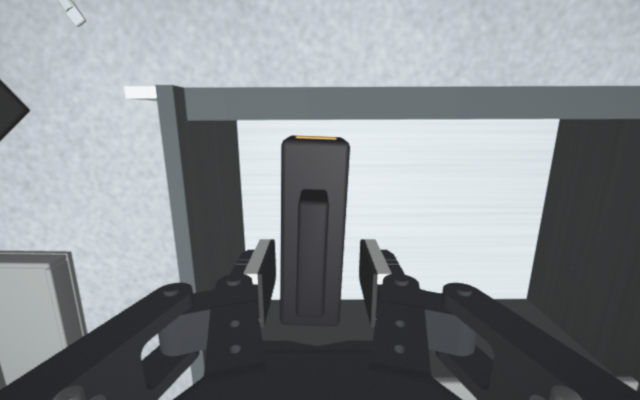

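The open pads straddle the rib (313,250) cleanly. Going down the last 15 mm, gripping and lifting.

>>> carry_out(
  motion=[
    [0.04,0,0,0.008,0],
    [0.04,0,0,0.014,0],
    [0.04,0,0,0.014,0],
    [0.0,0,0,0.014,0],
    [0.0,0,0,0.014,0],
    [0.0,0,0,0.014,0],
    [0.0,0,0,0.014,0],
    [0.0,0,0,0.014,0],
    [0.0,0,0,0.014,0],
    [0.0,0,0,0.0,0],
    [0.0,0,0,-0.02,0],
    [0.0,0,0,-0.04,0],
  ],
  grip_force=80,
)

```text
time_s: 10.65
eef_pos: [0.5208, -0.0701, 0.0862]
tool_rot: [180.0, -0.1, -175.8]
force: [23.0, -0.7, -60.7]
grip_width: 0.0116
grasp_force: 80.0
```

>>> carry_out(
  motion=[
    [0.0,0,0,0.008,0],
    [0.0,0,0,0.016,0],
    [0.0,0,0,0.024,0],
    [0.0,0,0,0.024,0],
  ],
)

```text
time_s: 11.05
eef_pos: [0.5207, -0.0701, 0.0611]
tool_rot: [180.0, -0.1, -175.8]
force: [2.2, 1.0, -3.6]
grip_width: 0.0116
grasp_force: 83.8
```

```bash
python3 - <<'E'
from h import *
o=get_obs();print(o['eef_pos'],o['force'],o['grip_width'])
im,c,M=snap('wrist'); cv2.imwrite('pics/w8.png',im[:,:,::-1])
E
```

```text
[ 0.52065636 -0.07014875  0.06108422] [ 2.18149051  0.95867091 -3.63205678] 0.011558317943172459
```

View pics/w8.png

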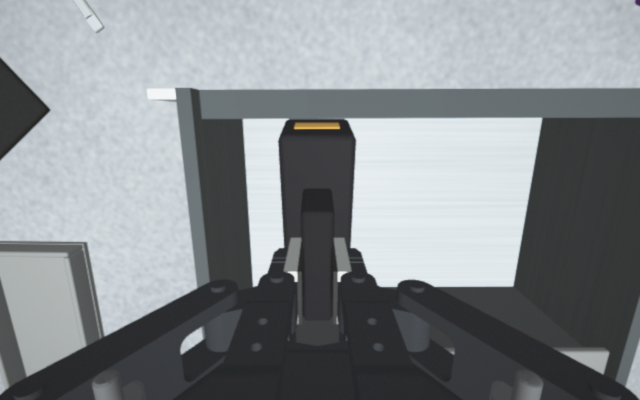

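```bash
python3 - <<'E'
from h import *
im=cv2.imread('pics/w6.png')[:,:,::-1]; c=calibration('wrist')
T=np.eye(4);T[:3,:3]=R.from_euler('xyz',[180,0.1,-175.8],degrees=True).as_matrix();T[:3,3]=[.5705,-.0165,.353]
M=T@np.array(c['mount']); r=lambda u,v,z:ray(c,M,u,v,z).round(4)[:2]
print('cover edge',r(320,163,.09),'near wall outer/inner',r(320,63,.084),r(320,78,.084),'far end unit',r(320,278,.084),'ridges',r(318,222,.108),r(318,258,.108),'tab edges',im.max(2)[215:265,305].tolist())
t=get_obs(); top,c2,M2=snap('top','t2.png'); print([np.round(proj(c2,M2,np.array([.59+a*.997,-.0135+a*.0767,.103])),1) for a in(.08,.095)])
E
```

```text
cover edge [ 0.5679 -0.0124] near wall outer/inner [ 0.4425 -0.0219] [ 0.4602 -0.0206] far end unit [0.7425 0.0011] ridges [ 0.6456 -0.0093] [ 0.6986 -0.0053] tab edges [199, 198, 197, 186, 149, 101, 96, 110, 156, 200, 195, 172, 115, 63, 67, 69, 70, 76, 90, 95, 73, 67, 70, 82, 92, 78, 67, 67, 75, 88, 82, 66, 66, 69, 81, 84, 69, 64, 66, 76, 89, 95, 104, 148, 192, 190, 174, 135, 114, 111]
[array([318.1, 143.7]), array([317.6, 139.1])]
```

The cover edge sits at local x ≈ -25 mm, so the cover is only about 0.12 m open and caught the pack. I'll set the pack down a little nearer and push the cover the rest of the way.

>>> carry_out(
  motion=[
    [0.0,0.008,0,0.0,0],
    [0.0,0.008,0,0.006,0],
    [0.0,0.008,0,0.012,0],
    [0.0,0.008,0,0.015,0],
    [0.0,0.008,0,0.015,0],
  ],
)

```text
time_s: 11.65
eef_pos: [0.5197, -0.0708, 0.0497]
tool_rot: [-179.9, 0.7, -175.7]
force: [12.5, 0.9, 1.4]
grip_width: 0.0118
grasp_force: 84.5
```

>>> carry_out(
  motion=[
    [0.0,-0.008,0,0.0,0],
    [0.0,-0.009,0,0.005,0],
    [0.0,-0.009,0,0.01,0],
    [0.0,-0.009,0,0.014,0],
    [0.0,-0.009,0,0.014,0],
  ],
)

```text
time_s: 12.15
eef_pos: [0.517, -0.0711, 0.0344]
tool_rot: [180.0, -0.5, -175.9]
force: [-16.6, -1.3, 29.5]
grip_width: 0.0118
grasp_force: 97.0
```

>>> carry_out(
  motion=[
    [0.0,0.004,0,-0.004,0],
    [0.04,0.004,0,-0.005,0],
    [0.04,0.004,0,-0.005,0],
    [0.04,0.004,0,-0.005,0],
    [0.04,0.004,0,-0.005,0],
    [0.04,0.004,0,-0.02,0],
    [0.04,0.004,0,-0.06,0],
    [0.04,0.0,0,-0.11,0],
    [0.04,0,0,-0.16,0],
    [0.04,0,0,-0.21,0],
    [0.04,0,0,-0.26,0],
    [0.04,0,0,-0.31,0],
  ],
)

```text
time_s: 13.35
eef_pos: [0.5217, -0.0702, 0.3459]
tool_rot: [-180.0, 0.0, -175.8]
force: [1.9, 0.5, -0.2]
grip_width: 0.0401
grasp_force: 0.0
```

```bash
python3 - <<'E'
from h import *
o=get_obs();print(o['eef_pos'],o['force'])
im,c,M=snap('wrist','w9.png'); tp,c2,M2=snap('top','t3.png')
g=im[30:330,100:480,::-1]; a=cv2.resize(g,None,fx=1.2,fy=1.2); b=cv2.resize(tp[110:235,270:375,::-1],None,fx=2.88,fy=2.88)
cv2.imwrite('pics/v9.png',np.hstack([a,b])); print(a.shape,b.shape)
E
```

```text
[ 0.52174516 -0.07020418  0.3459443 ] [ 1.87003123  0.4730348  -0.17219161]
(360, 456, 3) (360, 302, 3)
```

View pics/v9.png

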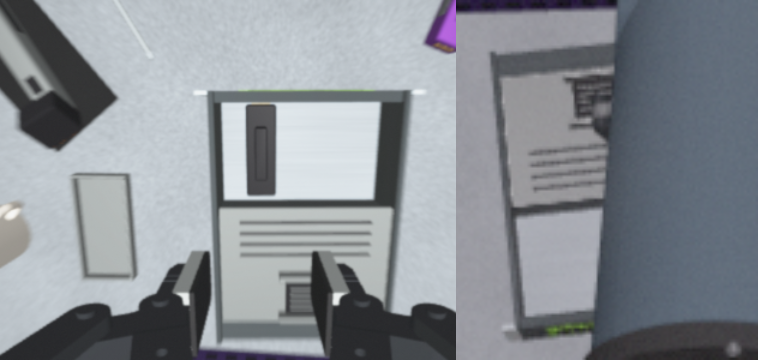

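The pack stands flat again, with its rib around (318,157). The jam pushed the cover further, since the bay's far wall strip now shows. Measuring.

```bash
python3 - <<'E'
from h import *
im=cv2.imread('pics/w9.png')[:,:,::-1].copy(); c,M=cam('wrist'); r=lambda u,v,z:ray(c,M,u,v,z).round(4)[:2]
print('col380',im.max(2)[100:215,380].tolist())
print('col row',im.max(2)[150,255:455].tolist())
o=lambda u,v:(100+u/1.2,30+v/1.2)
print('cover edge',r(*o(300,206),.09),'near outer',r(*o(300,92),.084),'near inner',r(*o(300,101),.084),'floor far',r(*o(300,199),.006),'floor near',r(*o(300,102),.006))
print('rib',r(*o(261,155),.073),'body near/far',r(*o(260,105),.046),r(*o(260,194),.046))
g=cv2.imread('pics/t3.png').max(2); print('top col',g[150:225,330].tolist(),g[150:225,322].tolist())
c2,M2=cam('top'); print(ray(c2,M2,458,0,.09)[:2], 'top edge', ray(c2,M2,270+(560-456)/2.88,110+208/2.88,.09), 'tab right part', ray(c2,M2,270+(575-456)/2.88,110+97/2.88,.103))
E
```

```text
col380 [203, 206, 208, 204, 191, 166, 117, 111, 110, 111, 111, 110, 111, 113, 139, 197, 229, 229, 230, 230, 229, 230, 231, 231, 231, 231, 230, 229, 227, 227, 228, 229, 228, 227, 228, 227, 228, 227, 228, 230, 230, 231, 230, 230, 230, 230, 230, 230, 230, 229, 230, 230, 229, 229, 230, 231, 228, 228, 230, 230, 230, 230, 232, 232, 233, 232, 230, 230, 230, 229, 230, 229, 231, 231, 230, 229, 229, 229, 230, 231, 231, 231, 231, 232, 231, 232, 232, 232, 232, 232, 232, 232, 232, 232, 228, 213, 156, 86, 64, 64, 64, 73, 111, 155, 183, 194, 195, 196, 196, 196, 195, 195, 189, 171, 141]
col row [209, 206, 207, 206, 207, 208, 209, 209, 209, 208, 207, 207, 207, 205, 206, 208, 208, 204, 185, 148, 120, 116, 114, 100, 71, 61, 60, 59, 60, 82, 160, 218, 228, 229, 230, 230, 230, 230, 230, 230, 230, 231, 230, 231, 231, 231, 231, 231, 229, 200, 116, 75, 81, 83, 83, 81, 76, 65, 69, 79, 80, 83, 84, 86, 86, 87, 78, 71, 80, 85, 84, 86, 85, 83, 119, 197, 231, 233, 233, 233, 233, 234, 233, 233, 233, 233, 233, 233, 233, 233, 233, 233, 233, 233, 233, 233, 233, 233, 232, 232, 232, 232, 232, 232, 232, 232, 231, 232, 23
[... 760 characters left out ...]
 106, 108, 103, 103, 105, 104, 106, 102, 104, 105, 105, 105, 103, 105, 104, 103, 107, 101, 104, 102, 103, 106, 101, 104, 103, 102, 103, 105, 103, 103, 103, 105, 106, 104, 104, 104, 104, 105, 104, 106, 103, 105, 107, 106, 106, 105, 107, 106, 105, 106, 107, 106, 108, 107, 100] [78, 62, 59, 63, 51, 52, 49, 53, 68, 95, 95, 113, 127, 118, 90, 91, 101, 95, 94, 81, 81, 80, 81, 81, 87, 85, 86, 87, 89, 89, 90, 84, 90, 91, 88, 91, 90, 90, 85, 89, 90, 90, 85, 89, 88, 86, 90, 89, 88, 90, 90, 90, 88, 89, 88, 88, 88, 87, 87, 88, 89, 88, 86, 86, 89, 89, 90, 89, 88, 90, 86, 91, 89, 91, 89]
[ 1.1724519  -0.49370385] top edge [0.55393955 0.03221973 0.09      ] tab right part [0.67049724 0.01323821 0.103     ]
```

```bash
python3 - <<'E'
from h import *
mv([.688,-.0075,.0745],184.2)
c2,M2=cam('top')
print([np.round(proj(c2,M2,np.array([.588+a*.997+.03*.08,-.0135+a*.077+.03,.09])),1) for a in(-.012,-.025,-.034)])
print('switch',ray(c2,M2,308,112,.0),ray(c2,M2,308,100,.09))
E
```

```text
shift [-0.1644, 0.0515, 0.2775] twist -0.0 q7 100.4
[array([311.5, 174.2]), array([311.9, 178.3]), array([312.2, 181.2])]
switch [0.82393189 0.02299312 0.        ] [0.82140788 0.02001646 0.09      ]
```

>>> carry_out(
  motion=[
    [0,-0.04,0.015,0,0],
    [0,-0.085,0.03,0,0],
    [0,-0.13,0.045,0.02,0],
    [0,-0.164,0.051,0.06,0],
    [0,-0.164,0.051,0.11,0],
    [0,-0.164,0.051,0.16,0],
    [0,-0.164,0.051,0.205,0],
    [0,-0.164,0.051,0.24,0],
    [0,-0.164,0.051,0.26,0],
    [0,-0.164,0.051,0.27,0],
    [0,-0.164,0.051,0.277,0],
    [0,-0.164,0.051,0.277,0],
  ],
)

```text
time_s: 14.65
eef_pos: [0.6857, -0.0067, 0.0702]
tool_rot: [180.0, 0.5, -175.8]
force: [2.0, 1.7, 13.1]
grip_width: -0.0
grasp_force: 6.7
```

>>> carry_out(
  motion=[
    [0,-0.004,0,0.001,0],
    [0,-0.008,0,0.001,0],
    [0,-0.012,0,0.001,0],
    [0,-0.016,0,0.001,0],
    [0,-0.016,0,0.001,0],
  ],
)

```text
time_s: 15.15
eef_pos: [0.697, -0.0062, 0.0697]
tool_rot: [180.0, -0.0, -175.8]
force: [-17.3, 0.4, 30.4]
grip_width: -0.0002
grasp_force: 19.8
```

```bash
python3 - <<'E'
from h import *
c=calibration('wrist')
def MM(rot,p):
    T=np.eye(4);T[:3,:3]=R.from_euler('xyz',rot,degrees=True).as_matrix();T[:3,3]=p; return T@np.array(c['mount'])
M2=MM([179.95,0.01,-175.1],[.5576,-.0039,.2986]); M6=MM([180,.1,-175.8],[.5705,-.0165,.353]); M9=MM([180,0,-175.8],[.5217,-.0702,.3459])
for n,M,u,v in(('w2',M2,370,0),('w6',M6,365,0),('w9',M9,405,0)):
    g=cv2.imread('pics/%s.png'%n).max(2).astype(int)[:,u]; d=np.abs(g[2:]-g[:-2]); rows=[i+1 for i in range(40,330) if d[i]>18 and d[i]==d[max(0,i-3):i+4].max()]
    print(n,[(v,int(g[v-2]),int(g[v+2]),round(float(ray(c,M,u,v,.09)[0]),4)) for v in rows])
E
```

```text
w2 [(66, 199, 110, 0.4363), (70, 110, 209, 0.4403), (87, 117, 207, 0.4577), (97, 207, 118, 0.4682), (109, 207, 120, 0.481), (121, 206, 121, 0.494), (197, 201, 114, 0.5826), (288, 115, 48, 0.7049)]
w6 [(61, 200, 111, 0.4369), (71, 111, 56, 0.4484), (78, 57, 229, 0.4566), (162, 231, 136, 0.5621), (178, 115, 206, 0.5839), (187, 138, 204, 0.5964), (194, 204, 133, 0.6062), (203, 201, 130, 0.6191), (261, 191, 115, 0.7068), (262, 189, 112, 0.7084), (276, 115, 205, 0.731), (297, 207, 84, 0.766), (305, 34, 84, 0.7798), (314, 155, 63, 0.7954), (319, 61, 35, 0.8042), (323, 35, 61, 0.8113), (330, 62, 111, 0.8239)]
w9 [(105, 201, 110, 0.4362), (114, 111, 228, 0.4471), (196, 228, 65, 0.554), (202, 64, 184, 0.5625), (213, 193, 121, 0.5781), (225, 140, 191, 0.5955), (234, 139, 189, 0.6088), (240, 187, 139, 0.6177), (274, 183, 47, 0.6704), (281, 45, 77, 0.6817), (285, 77, 46, 0.6881)]
```

>>> carry_out(
  motion=[
    [0,0,0,-0.002,0],
    [0,0,0,-0.0045,0],
    [0,-0.002,0,-0.0045,0],
    [0,-0.004,0,-0.0045,0],
    [0,-0.006,0,-0.0045,0],
    [0,-0.006,0,-0.0045,0],
  ],
)

```text
time_s: 15.75
eef_pos: [0.6968, -0.0063, 0.0711]
tool_rot: [179.9, -0.8, -175.8]
force: [-29.6, 0.4, 23.5]
grip_width: -0.0001
grasp_force: 16.9
```

```bash
python3 - <<'E'
from h import *
c2,M2=cam('top')
for n in('top0','t3'):
  for u in(303,308):
    g=cv2.imread('pics/%s.png'%n).max(2).astype(int)[:,u-1:u+2].mean(1); d=np.abs(g[2:]-g[:-2]); rows=[i+1 for i in range(118,232) if d[i]>14 and d[i]==d[max(0,i-3):i+4].max()]
    print(n,u,[(v,int(g[v-2]),int(g[v+2]),round(float(ray(c2,M2,u,v,.09)[0]),4)) for v in rows])
E
```

```text
top0 303 [(126, 149, 83, 0.7343), (173, 86, 144, 0.5829), (207, 141, 146, 0.4787), (214, 151, 146, 0.4578), (216, 138, 152, 0.4519), (221, 153, 89, 0.4371), (227, 94, 149, 0.4194)]
top0 308 [(126, 152, 86, 0.7338), (141, 83, 189, 0.6845), (155, 177, 86, 0.6394), (172, 88, 145, 0.5856), (202, 140, 146, 0.4933), (211, 136, 143, 0.4663), (220, 153, 90, 0.4396), (226, 61, 150, 0.4219)]
t3 303 [(127, 159, 93, 0.731), (135, 89, 152, 0.7046), (161, 155, 134, 0.6207), (167, 143, 146, 0.6018), (175, 148, 157, 0.5767), (180, 156, 70, 0.5611), (218, 178, 92, 0.4459), (223, 93, 100, 0.4312), (227, 100, 158, 0.4194)]
t3 308 [(126, 162, 91, 0.7338), (136, 117, 109, 0.7008), (175, 140, 154, 0.5762), (179, 154, 70, 0.5637), (183, 70, 180, 0.5514), (218, 180, 92, 0.4455), (226, 66, 159, 0.4219)]
```

>>> carry_out(
  motion=[
    [0,0.013,0,-0.002,0],
    [0,0.02,0,-0.02,0],
    [0,0.03,0,-0.05,0],
    [0,0.06,0,-0.05,0],
    [0,0.085,0,-0.05,0],
    [0,0.085,0,-0.03,0],
    [0,0.085,0,-0.01,0],
    [0,0.085,0,-0.002,0],
    [0,0.085,0,-0.002,0],
    [0,0.078,0,-0.002,0],
    [0,0.072,0,-0.002,0],
    [0,0.072,0,-0.002,0],
  ],
)

```text
time_s: 16.95
eef_pos: [0.6339, -0.0108, 0.073]
tool_rot: [-180.0, 0.1, -175.8]
force: [0.1, -0.3, 0.2]
grip_width: 0.0
grasp_force: 0.0
```

>>> carry_out(
  motion=[
    [0,-0.004,0,0,0],
    [0,-0.008,0,0,0],
    [0,-0.012,0,0,0],
    [0,-0.016,0,0,0],
    [0,-0.02,0,0,0],
    [0,-0.02,0,0,0],
  ],
)

```text
time_s: 17.55
eef_pos: [0.6448, -0.0102, 0.0712]
tool_rot: [180.0, -0.8, -175.8]
force: [-24.7, -1.4, 15.7]
grip_width: 0.0002
grasp_force: 12.7
```

>>> carry_out(
  motion=[
    [0,0.013,0,-0.002,0],
    [0,0.02,0,-0.05,0],
    [0,0.04,0,-0.1,0],
    [0,0.06,0.04,-0.15,0],
    [0,0.08,0.08,-0.2,0],
    [0.085,0.1,0.12,-0.24,0],
    [0.085,0.1,0.16,-0.26,0],
    [0.085,0.1,0.2,-0.26,0],
    [0.085,0.1,0.24,-0.26,0],
    [0.085,0.1,0.28,-0.26,0],
    [0.085,0.1,0.28,-0.26,0],
  ],
)

```text
time_s: 18.65
eef_pos: [0.5298, 0.2709, 0.332]
tool_rot: [179.8, -0.0, -175.2]
force: [0.1, 0.7, -0.7]
grip_width: 0.0844
grasp_force: 0.0
```

```bash
python3 - <<'E'
from h import *
print(get_obs()['eef_pos'])
s,_,_=snap('scene','s4.png'); t,c2,M2=snap('top','t4.png'); snap('wrist','w10.png')
a=cv2.resize(t[112:240,262:382,::-1],None,fx=3.2,fy=3.2,interpolation=2); b=cv2.resize(s[160:270,270:400,::-1],None,fx=3.1,fy=3.1,interpolation=2)
h=max(a.shape[0],b.shape[0]); p=lambda x:cv2.copyMakeBorder(x,0,h-x.shape[0],0,0,0); cv2.imwrite('pics/v10.png',np.hstack([p(a),p(b)])); print(a.shape,b.shape)
for u in(303,308,345):
    g=t.max(2).astype(int)[:,u-1:u+2].mean(1); d=np.abs(g[2:]-g[:-2]); rows=[i+1 for i in range(118,232) if d[i]>14 and d[i]==d[max(0,i-3):i+4].max()]
    print(u,[(v,int(g[v-2]),int(g[v+2]),round(float(ray(c2,M2,u,v,.09)[0]),4)) for v in rows])
E
```

```text
[0.52975336 0.27087499 0.33204784]
(410, 384, 3) (341, 403, 3)
303 [(126, 167, 97, 0.7343), (131, 97, 157, 0.7177), (159, 148, 149, 0.6271), (163, 149, 152, 0.6144), (167, 152, 154, 0.6018), (172, 124, 163, 0.586), (176, 163, 74, 0.5736), (183, 76, 187, 0.5518), (218, 185, 98, 0.4459), (223, 98, 106, 0.4312), (227, 106, 164, 0.4194)]
308 [(126, 166, 96, 0.7338), (132, 112, 99, 0.714), (151, 151, 160, 0.6522), (165, 160, 156, 0.6076), (171, 148, 162, 0.5887), (176, 163, 76, 0.5731), (183, 77, 188, 0.5514), (218, 187, 95, 0.4455), (226, 72, 166, 0.4219)]
345 [(122, 167, 100, 0.7435), (127, 101, 155, 0.7269), (161, 153, 152, 0.6167), (167, 154, 163, 0.5977), (172, 160, 59, 0.582), (179, 59, 194, 0.5602), (190, 165, 141, 0.5263), (199, 114, 88, 0.4989), (203, 88, 68, 0.4868), (214, 63, 98, 0.4538), (222, 69, 166, 0.4302)]
```

The cover now measures 0.135 m open. Earlier, backing off with the tab pressed had dragged it back. Next I'll regrasp the spent pack.

```bash
python3 - <<'E'
from h import *
mv([.5218,-.0704,.031],184.3)
c=calibration('wrist');T=np.eye(4);T[:3,:3]=R.from_euler('xyz',[180,0,-175.8],degrees=True).as_matrix();T[:3,3]=[.5217,-.0702,.3459]
M=T@np.array(c['mount']); r=lambda u,v,z:ray(c,M,u,v,z).round(4)[:2]
print('floor sides',r(285,150,.006),r(413.5,150,.006),'pack',r(304.5,150,.046),r(329.5,150,.046),'wall tops outer',r(274,150,.094),r(443,150,.094))
o=lambda u,v:(100+u/1.2,30+v/1.2)
t=np.array([r(*o(u,v),.02) for u,v in((72,175),(130,174),(136,277),(84,278))]);print(t.tolist(),t.mean(0))
E
```

```text
shift [0.0349, -0.3307, 0.3013] twist -0.05 q7 66.2
floor sides [ 0.5134 -0.1209] [0.4985 0.0806] pack [ 0.5068 -0.0891] [ 0.5041 -0.053 ] wall tops outer [ 0.5046 -0.1272] [0.4883 0.0918]
[[0.5663, -0.3122], [0.5594, -0.237], [0.7053, -0.2307], [0.7122, -0.3033]] [ 0.6358 -0.2708]
```

>>> carry_out(
  motion=[
    [0.04,0.005,-0.05,0,0],
    [0.04,0.01,-0.1,0,0],
    [0.04,0.015,-0.15,0,0],
    [0.04,0.02,-0.2,0,0],
    [0.04,0.025,-0.25,0,0],
    [0.04,0.03,-0.3,0,0],
    [0.04,0.035,-0.331,0.04,0],
    [0.04,0.035,-0.331,0.09,0],
    [0.04,0.035,-0.331,0.14,0],
    [0.04,0.035,-0.331,0.18,0],
    [0.04,0.035,-0.331,0.21,0],
    [0.04,0.035,-0.331,0.22,0],
  ],
)

```text
time_s: 20.0
eef_pos: [0.519, -0.0722, 0.1098]
tool_rot: [-180.0, -0.3, -176.0]
force: [-0.2, 0.1, -0.0]
grip_width: 0.0396
grasp_force: 0.0
```

```bash
python3 - <<'E'
from h import *
mv([.5218,-.0704,.031],184.3)
E
```

```text
shift [-0.0032, 0.0016, 0.0788] twist -0.25 q7 105.4
```

>>> carry_out(
  motion=[
    [0.04,-0.003,0.002,0.03,0],
    [0.04,-0.003,0.002,0.055,0],
    [0.04,-0.003,0.002,0.07,0],
    [0.04,-0.003,0.002,0.079,0],
    [0.04,-0.003,0.002,0.079,0],
    [0.0,-0.003,0.002,0.079,0],
    [0.0,-0.003,0.002,0.079,0],
    [0.0,-0.003,0.002,0.079,0],
    [0.0,-0.003,0.002,0.079,0],
    [0.0,-0.003,0.002,0.07,0],
    [0.0,-0.003,0.002,0.05,0],
    [0.0,-0.003,0.002,0.03,0],
  ],
  grip_force=80,
)

```text
time_s: 21.2
eef_pos: [0.5236, -0.068, 0.0831]
tool_rot: [180.0, -0.1, -175.8]
force: [0.2, -0.0, -3.3]
grip_width: 0.0116
grasp_force: 78.6
```

```bash
python3 - <<'E'
from h import *
mv([.636,-.2695,.2],183.3)
E
```

```text
shift [-0.0972, -0.2093, -0.117] twist 0.92 q7 105.9
```

>>> carry_out(
  motion=[
    [0.0,0,0,-0.04,0],
    [0.0,0,0,-0.08,0],
    [0.0,0,-0.01,-0.115,0],
    [0.0,-0.02,-0.05,-0.117,0.9],
    [0.0,-0.04,-0.09,-0.117,0.9],
    [0.0,-0.06,-0.13,-0.117,0.9],
    [0.0,-0.08,-0.17,-0.117,0.9],
    [0.0,-0.097,-0.209,-0.117,0.9],
    [0.0,-0.097,-0.209,-0.117,0.9],
    [0.0,-0.097,-0.209,-0.08,0.9],
    [0.0,-0.097,-0.209,-0.05,0.9],
    [0.0,-0.097,-0.209,-0.05,0.9],
  ],
)

```text
time_s: 22.4
eef_pos: [0.6332, -0.2674, 0.1282]
tool_rot: [179.8, -0.4, -176.7]
force: [-0.7, 1.0, -2.5]
grip_width: 0.0117
grasp_force: 78.8
```

```bash
python3 - <<'E'
from h import *
o=get_obs();print(o['force'],o['grip_width'])
mv([.636,-.2695,.031],183.3)
im,c,M=snap('wrist','w11.png')
for z,nm in((.02,'tray'),):
    pts=[(a,b) for a in(-.074,.074) for b in(-.036,.036)]
    print([np.round(proj(c,M,[.635+a,-.2695+b+a*.0577,z])).tolist() for a,b in pts])
# profile row and column through picture for tray edges
g=im.max(2); print(g[150,150:480:2].tolist())
E
```

```text
[-0.71033618  1.04952516 -2.54260641] 0.011749212455256551
shift [-0.0034, -0.0026, 0.0972] twist 0.04 q7 120.9
[[270.0, 104.0], [357.0, 110.0], [276.0, 269.0], [352.0, 273.0]]
[212, 214, 212, 210, 212, 209, 210, 215, 214, 214, 212, 212, 209, 197, 184, 179, 179, 178, 178, 181, 201, 216, 218, 215, 216, 214, 212, 214, 215, 215, 214, 212, 213, 212, 213, 217, 218, 214, 213, 214, 214, 215, 214, 215, 214, 214, 214, 214, 215, 217, 216, 214, 214, 215, 217, 215, 213, 212, 187, 203, 158, 123, 213, 215, 213, 88, 59, 77, 83, 84, 86, 85, 85, 85, 86, 87, 86, 86, 87, 86, 86, 86, 88, 88, 88, 88, 87, 88, 88, 89, 89, 89, 89, 89, 91, 90, 90, 90, 90, 88, 70, 76, 219, 222, 219, 217, 216, 217, 219, 219, 218, 217, 217, 220, 221, 221, 217, 217, 217, 216, 217, 219, 218, 214, 213, 217, 217, 209, 206, 210, 213, 213, 216, 219, 219, 220, 219, 216, 217, 212, 211, 212, 214, 213, 213, 214, 215, 215, 215, 215, 215, 209, 206, 209, 208, 204, 207, 211, 212, 209, 210, 213, 215, 214, 211]
```

>>> carry_out(
  motion=[
    [0.0,-0.003,-0.006,0.03,0],
    [0.0,-0.003,-0.006,0.06,0],
    [0.0,-0.003,-0.006,0.08,0],
    [0.0,-0.003,-0.006,0.09,0],
    [0.0,-0.003,-0.006,0.096,0],
    [0.0,-0.003,-0.006,0.099,0],
    [0.0,-0.003,-0.006,0.099,0],
  ],
)

```text
time_s: 23.15
eef_pos: [0.6401, -0.2754, 0.0343]
tool_rot: [-180.0, 0.1, -176.7]
force: [0.5, 0.4, -3.2]
grip_width: 0.0116
grasp_force: 78.9
```

>>> carry_out(
  motion=[
    [0.0,0,0,0.003,0],
    [0.0,0,0,0.005,0],
    [0.0,0,0,0.005,0],
    [0.04,0,0,0.005,0],
    [0.04,0,0,0.005,0],
    [0.04,0,0,0.005,0],
    [0.04,0,0,-0.02,0],
    [0.04,0,0,-0.07,0],
    [0.04,0,0,-0.12,0],
    [0.04,0,0,-0.17,0],
    [0.04,0,0,-0.22,0],
    [0.04,0,0,-0.27,0],
  ],
)

```text
time_s: 24.35
eef_pos: [0.6392, -0.2751, 0.3055]
tool_rot: [-180.0, 0.0, -176.7]
force: [1.0, 0.2, 0.8]
grip_width: 0.04
grasp_force: 0.0
```

```bash
python3 - <<'E'
from h import *
o=get_obs();print(o['eef_pos'],o['tool_rot'])
im,c,M=snap('wrist','w12.png')
sub=(im.max(2)<100)&(im.max(2)>30); 
for r in packs(im,c,M,.044,100): print(r)
g=im.max(2); print(g[170,240:400:2].tolist()); print(g[60:280:2,317].tolist())
mv([.5,.27,.345],180)
E
```

```text
[ 0.63920149 -0.27509611  0.30550458] [-1.79985694e+02  9.88196181e-03 -1.76684289e+02]
([32.0, 48.0], [0.5174, -0.6319], np.float64(171.7), np.float64(0.11), np.float64(0.077))
([276.0, 16.0], [0.4648, -0.3338], np.float64(45.5), np.float64(0.119), np.float64(0.097))
([316.0, 156.0], [0.6294, -0.2768], np.float64(3.9), np.float64(0.108), np.float64(0.034))
([532.0, 226.0], [0.709, 0.0346], np.float64(93.3), np.float64(0.067), np.float64(0.057))
[150, 149, 167, 188, 191, 195, 194, 193, 193, 191, 195, 194, 196, 192, 195, 192, 195, 188, 189, 191, 193, 192, 193, 193, 196, 193, 178, 174, 159, 196, 197, 163, 67, 74, 75, 65, 69, 74, 77, 76, 69, 67, 76, 76, 73, 169, 199, 200, 199, 198, 155, 177, 185, 200, 201, 196, 196, 202, 203, 200, 199, 198, 194, 196, 196, 195, 194, 191, 197, 197, 193, 191, 192, 197, 198, 203, 200, 200, 198, 195]
[192, 192, 194, 190, 191, 194, 192, 195, 202, 200, 197, 194, 192, 195, 194, 194, 200, 197, 203, 201, 202, 202, 201, 185, 180, 179, 206, 199, 81, 85, 86, 85, 85, 83, 86, 84, 83, 81, 43, 72, 81, 81, 82, 82, 82, 81, 82, 80, 80, 81, 79, 79, 78, 77, 78, 77, 76, 75, 75, 75, 74, 72, 65, 70, 72, 70, 72, 69, 71, 138, 190, 191, 191, 169, 112, 166, 189, 194, 195, 200, 201, 202, 198, 198, 199, 197, 195, 194, 195, 192, 193, 196, 196, 196, 197, 194, 191, 192, 194, 195, 195, 195, 194, 191, 191, 193, 193, 190, 191, 193]
shift [0.1095, 0.5537, -0.0342] twist 3.31 q7 119.4
```

Spent pack stands inside the tray walls. Now to look over the bench packs.

>>> carry_out(
  motion=[
    [0.05,0.009,0.046,-0.003,0.3],
    [0.05,0.018,0.092,-0.006,0.6],
    [0.05,0.027,0.138,-0.009,0.9],
    [0.05,0.036,0.184,-0.012,1.2],
    [0.05,0.045,0.23,-0.015,1.5],
    [0.05,0.055,0.276,-0.02,1.8],
    [0.05,0.064,0.322,-0.03,2.1],
    [0.05,0.073,0.368,-0.034,2.4],
    [0.05,0.082,0.414,-0.034,2.7],
    [0.05,0.091,0.46,-0.034,3],
    [0.05,0.1,0.506,-0.034,3.3],
    [0.05,0.11,0.553,-0.034,3.3],
  ],
)

```text
time_s: 25.6
eef_pos: [0.4971, 0.2721, 0.3373]
tool_rot: [180.0, 0.0, 180.0]
force: [0.6, -0.3, -0.7]
grip_width: 0.05
grasp_force: 0.0
```

```bash
python3 - <<'E'
from h import *
o=get_obs();print(o['eef_pos'],o['tool_rot'])
im,c,M=snap('wrist','w13.png')
for t in(75,100):
  for r in packs(im,c,M,.04,t):
    if r[3]<.13: print(t,r)
E
```

```text
[0.49710809 0.2720841  0.33732929] [1.79995964e+02 2.34248237e-02 1.79981760e+02]
75 ([316.0, 52.0], [0.3527, 0.271], np.float64(11.1), np.float64(0.096), np.float64(0.024))
75 ([404.0, 114.0], [0.4328, 0.3941], np.float64(2.3), np.float64(0.105), np.float64(0.032))
75 ([318.0, 171.0], [0.513, 0.2736], np.float64(16.6), np.float64(0.101), np.float64(0.037))
75 ([392.0, 206.0], [0.5656, 0.3855], np.float64(7.9), np.float64(0.112), np.float64(0.03))
75 ([313.0, 261.0], [0.6569, 0.2662], np.float64(170.0), np.float64(0.11), np.float64(0.027))
100 ([317.0, 57.0], [0.3588, 0.2721], np.float64(11.2), np.float64(0.109), np.float64(0.027))
100 ([404.0, 114.0], [0.4329, 0.3938], np.float64(2.6), np.float64(0.107), np.float64(0.036))
100 ([318.0, 171.0], [0.5131, 0.2736], np.float64(16.5), np.float64(0.102), np.float64(0.04))
100 ([392.0, 205.0], [0.5654, 0.3855], np.float64(8.2), np.float64(0.115), np.float64(0.033))
100 ([455.0, 247.0], [0.6322, 0.4881], np.float64(154.1), np.float64(0.098), np.float64(0.014))
100 ([314.0, 259.0], [0.6541, 0.2668], np.float64(169.9), np.float64(0.118), np.float64(0.03))
```

```bash
python3 - <<'E'
from h import *
for k in range(2):
  o=get_obs();print(o['eef_pos'],np.abs(o['joint_vel']).max())
  im,c,M=snap('wrist','w14.png')
  for r in packs(im,c,M,.04,100):
    if r[3]<.13: print(r)
E
```

```text
[0.49324921 0.28207622 0.33663537] 8.920884134777952
([233.0, 41.0], [0.3354, 0.1703], np.float64(163.9), np.float64(0.102), np.float64(0.008))
([305.0, 62.0], [0.36, 0.2667], np.float64(10.9), np.float64(0.109), np.float64(0.035))
([393.0, 119.0], [0.4338, 0.3895], np.float64(1.6), np.float64(0.109), np.float64(0.04))
([306.0, 175.0], [0.5144, 0.269], np.float64(16.7), np.float64(0.103), np.float64(0.048))
([630.0, 177.0], [0.5123, 0.7475], np.float64(15.3), np.float64(0.115), np.float64(0.026))
([3.0, 257.0], [0.6475, -0.2042], np.float64(3.4), np.float64(0.088), np.float64(0.018))
([302.0, 263.0], [0.6552, 0.2624], np.float64(169.1), np.float64(0.12), np.float64(0.034))
[0.49443468 0.27844546 0.33646666] 5.172819812837506
([235.0, 40.0], [0.3362, 0.1691], np.float64(164.0), np.float64(0.101), np.float64(0.008))
([308.0, 61.0], [0.3608, 0.2667], np.float64(12.1), np.float64(0.109), np.float64(0.034))
([395.0, 119.0], [0.435, 0.3886], np.float64(2.4), np.float64(0.108), np.float64(0.04))
([308.0, 175.0], [0.515, 0.2677], np.float64(16.8), np.float64(0.102), np.float64(0.047))
([631.0, 183.0], [0.5217, 0.7461], np.float64(15.3), np.float64(0.1), np.float64(0.023))
([4.0, 254.0], [0.6451, -0.2071], np.float64(3.4), np.float64(0.093), np.float64(0.017))
([304.0, 263.0], [0.6562, 0.261], np.float64(169.8), np.float64(0.12), np.float64(0.034))
```

```bash
cat >> h.py <<'E'
def look(f,yaw0=None):
    o=get_obs(); print(o['eef_pos'].round(4),o['tool_rot'].round(1),'vel',np.abs(o['joint_vel']).max().round(2))
    im,c,M=snap('wrist',f)
    best=min([r for r in packs(im,c,M,.04,100) if r[3]>.085 and r[3]<.125 and .02<r[4]<.06],key=lambda r:np.hypot(r[1][0]-o['eef_pos'][0],r[1][1]-o['eef_pos'][1]))
    print(best); mv([*best[1],.025],best[2])
E
python3 - <<'E'
from h import *
mv([.435,.388,.25],2)
E
```

```text
shift [0.0601, 0.114, 0.0868] twist -1.6 q7 59.8
```

>>> carry_out(
  motion=[
    [0.05,0.02,0.04,0.03,-1.6],
    [0.05,0.04,0.08,0.06,-1.6],
    [0.05,0.06,0.114,0.086,-1.6],
    [0.05,0.06,0.114,0.086,-1.6],
    [0.05,0.06,0.114,0.086,-1.6],
    [0.05,0.06,0.114,0.086,-1.6],
    [0.05,0.06,0.114,0.086,-1.6],
    [0.05,0.06,0.114,0.086,-1.6],
  ],
)

```text
time_s: 26.55
eef_pos: [0.4389, 0.3834, 0.2521]
tool_rot: [180.0, 0.1, -178.5]
force: [0.4, 0.2, 0.5]
grip_width: 0.0499
grasp_force: 0.0
```

```bash
python3 - <<'E'
from h import *
look('w15.png'); look('w16.png')
E
```

```text
[0.4389 0.3834 0.2521] [ 1.800e+02  1.000e-01 -1.785e+02] vel 0.42
([324.0, 166.0], [0.4338, 0.3926], np.float64(2.6), np.float64(0.109), np.float64(0.033))
shift [0.0049, 0.009, 0.227] twist -1.09 q7 48.3
[0.4387 0.3836 0.252 ] [ 1.800e+02  1.000e-01 -1.785e+02] vel 0.37
([324.0, 166.0], [0.434, 0.3928], np.float64(2.6), np.float64(0.108), np.float64(0.033))
shift [0.0043, 0.009, 0.2268] twist -1.07 q7 48.3
```

>>> carry_out(
  motion=[
    [0.05,0.004,0.009,0.04,-1],
    [0.05,0.004,0.009,0.09,-1],
    [0.05,0.004,0.009,0.14,-1],
    [0.05,0.004,0.009,0.18,-1],
    [0.05,0.004,0.009,0.21,-1],
    [0.05,0.004,0.009,0.226,-1],
    [0.05,0.004,0.009,0.226,-1],
    [0.05,0.004,0.009,0.226,-1],
    [0.0,0.004,0.009,0.226,-1],
    [0.0,0.004,0.009,0.226,-1],
    [0.0,0.004,0.009,0.226,-1],
    [0.0,0.004,0.009,0.226,-1],
  ],
)

```text
time_s: 27.85
eef_pos: [0.434, 0.3937, 0.0265]
tool_rot: [179.9, 0.1, -177.4]
force: [-0.2, -1.4, 6.7]
grip_width: 0.0117
grasp_force: 78.4
```

>>> carry_out(
  motion=[
    [0.0,0,0,0,0],
    [0.0,0,0,-0.03,0],
    [0.0,0,0,-0.07,0],
    [0.0,0,0,-0.12,0],
    [0.0,0,0,-0.17,0],
    [0.0,0,0,-0.19,0],
    [0.0,0,0,-0.19,0],
  ],
)

```text
time_s: 28.55
eef_pos: [0.4347, 0.3945, 0.2191]
tool_rot: [179.7, 0.3, -177.4]
force: [-0.4, 0.3, -3.4]
grip_width: 0.0122
grasp_force: 79.0
```

```bash
python3 - <<'E'
from h import *
b=np.array([.521,-.019]); y=np.array([-.0767,.997])
for k in(-.063,-.021,.021,.063): print(k,(b+y*k).round(4))
mv([*(b+y*-.063),.2],184.4)
E
```

```text
-0.063 [ 0.5258 -0.0818]
-0.021 [ 0.5226 -0.0399]
0.021 [0.5194 0.0019]
0.063 [0.5162 0.0438]
shift [-0.0693, -0.48, 0.0172] twist -1.79 q7 48.5
```

>>> carry_out(
  motion=[
    [0.0,-0.005,-0.04,0,-0.2],
    [0.0,-0.012,-0.085,0,-0.4],
    [0.0,-0.019,-0.13,0,-0.6],
    [0.0,-0.026,-0.175,0,-0.8],
    [0.0,-0.033,-0.22,0,-1],
    [0.0,-0.04,-0.265,0,-1.2],
    [0.0,-0.046,-0.31,0,-1.4],
    [0.0,-0.052,-0.355,0,-1.6],
    [0.0,-0.058,-0.4,0,-1.8],
    [0.0,-0.064,-0.445,0.01,-1.8],
    [0.0,-0.069,-0.48,0.017,-1.8],
    [0.0,-0.069,-0.48,0.017,-1.8],
  ],
)

```text
time_s: 29.75
eef_pos: [0.5228, -0.0891, 0.196]
tool_rot: [-179.8, -0.2, -176.0]
force: [0.6, -0.2, -2.4]
grip_width: 0.0121
grasp_force: 79.1
```

>>> carry_out(
  motion=[
    [0.0,0,0,0,0],
    [0.0,0,0,0,0],
    [0.0,0,0,0,0],
    [0.0,0,0,0,0],
  ],
)

```text
time_s: 30.15
eef_pos: [0.5243, -0.0818, 0.1983]
tool_rot: [180.0, 0.0, -175.5]
force: [0.6, 0.2, -2.7]
grip_width: 0.0126
grasp_force: 79.1
```

```bash
cat >> h.py <<'E'
def bay(f):
    o=get_obs(); print(o['eef_pos'].round(4),o['tool_rot'].round(1),'vel',np.abs(o['joint_vel']).max().round(2),o['grip_width'])
    im,c,M=snap('wrist',f); g=im.astype(int); m=((g.max(2)>220)&(g.max(2)-g.min(2)<25)).astype(np.uint8)
    n,l,s,_=cv2.connectedComponentsWithStats(cv2.morphologyEx(m,cv2.MORPH_OPEN,np.ones((5,5))))
    for i in range(1,n):
        if s[i,4]>1500:
            cn=max(cv2.findContours((l==i).astype(np.uint8),0,2)[0],key=len)
            w=np.array([ray(c,M,*p[0],.006)[:2] for p in cn]); e=np.array([.997,.0767]); y=np.array([-.0767,.997])
            a=w@e; b=w@y; print(s[i].tolist(),'x',np.percentile(a,[1,99]).round(4),'y',np.percentile(b,[1,99]).round(4))
    return im,c,M
E
python3 - <<'E'
from h import *
bay('w17.png'); mv([.5258,-.0818,.2],184.4)
e=np.array([.997,.0767]); y=np.array([-.0767,.997]); b=np.array([.521,-.019]); print(b@e,b@y)
E
```

```text
[ 0.5243 -0.0818  0.1983] [ 180.     0.  -175.5] vel 0.22 0.012592793278168904
[283, 115, 184, 109, 12992] x [0.451  0.5744] y [-0.1586  0.0404]
shift [-0.0015, 0.0001, -0.0017] twist 0.11 q7 104.1
0.5179797 -0.0589037
```

>>> carry_out(
  motion=[
    [0.0,0.0035,0,0.02,0],
    [0.0,0.0035,0,0.06,0],
    [0.0,0.0035,0,0.1,0],
    [0.0,0.0035,0,0.13,0],
    [0.0,0.0035,0,0.15,0],
    [0.0,0.0035,0,0.16,0],
    [0.0,0.0035,0,0.164,0],
    [0.0,0.0035,0,0.164,0],
  ],
)

```text
time_s: 31.0
eef_pos: [0.5211, -0.0831, 0.0345]
tool_rot: [-180.0, 0.0, -175.6]
force: [-0.6, -0.3, -1.9]
grip_width: 0.0123
grasp_force: 79.1
```

>>> carry_out(
  motion=[
    [0.0,0,0,0.003,0],
    [0.0,0,0,0.004,0],
    [0.0,0,0,0.004,0],
    [0.03,0,0,0.004,0],
    [0.03,0,0,0.004,0],
    [0.03,0,0,0.004,0],
    [0.03,0,0,-0.01,0],
    [0.03,0,0,-0.04,0],
    [0.03,0,0,-0.09,0],
    [0.03,0,0,-0.14,0],
    [0.03,0,0,-0.19,0],
    [0.03,0,0,-0.21,0],
  ],
)

```text
time_s: 32.2
eef_pos: [0.5224, -0.0837, 0.2492]
tool_rot: [-179.9, 0.4, -175.6]
force: [0.9, -0.5, -0.7]
grip_width: 0.0301
grasp_force: 0.0
```

```bash
python3 - <<'E'
from h import *
bay('w18.png'); mv([.566,.379,.25],188)
E
```

```text
[ 0.5224 -0.0837  0.2492] [-179.9    0.4 -175.6] vel 24.66 0.030074113913051106
[289, 115, 161, 97, 12159] x [0.4508 0.575 ] y [-0.1585  0.0411]
shift [-0.0782, 0.4581, 0.0006] twist -3.6 q7 103.6
```

>>> carry_out(
  motion=[
    [0.05,-0.008,0.045,0,-0.5],
    [0.05,-0.016,0.092,0,-1],
    [0.05,-0.024,0.138,0,-1.5],
    [0.05,-0.032,0.184,0,-2],
    [0.05,-0.04,0.23,0,-2.5],
    [0.05,-0.048,0.276,0,-3],
    [0.05,-0.056,0.322,0,-3.6],
    [0.05,-0.064,0.368,0,-3.6],
    [0.05,-0.072,0.414,0,-3.6],
    [0.05,-0.076,0.44,0,-3.6],
    [0.05,-0.078,0.458,0,-3.6],
    [0.05,-0.078,0.458,0,-3.6],
  ],
)

```text
time_s: 33.45
eef_pos: [0.5619, 0.3828, 0.2429]
tool_rot: [179.9, -0.1, -171.7]
force: [0.6, 0.1, 0.2]
grip_width: 0.05
grasp_force: 0.0
```

>>> carry_out(
  motion=[
    [0.05,0,0,0,0],
    [0.05,0,0,0,0],
    [0.05,0,0,0,0],
    [0.05,0,0,0,0],
  ],
)

```text
time_s: 33.85
eef_pos: [0.5636, 0.3784, 0.2446]
tool_rot: [-180.0, 0.0, -172.1]
force: [0.1, 0.0, -1.3]
grip_width: 0.0498
grasp_force: 0.0
```

```bash
python3 - <<'E'
from h import *
look('w19.png')
E
```

```text
[0.5636 0.3784 0.2446] [-180.     0.  -172.1] vel 0.26
([321.0, 176.0], [0.5692, 0.3841], np.float64(8.9), np.float64(0.11), np.float64(0.034))
shift [-0.0063, 0.0046, 0.2195] twist -0.94 q7 63.2
```

>>> carry_out(
  motion=[
    [0.05,-0.006,0.005,0.04,-1],
    [0.05,-0.006,0.005,0.09,-1],
    [0.05,-0.006,0.005,0.14,-1],
    [0.05,-0.006,0.005,0.18,-1],
    [0.05,-0.006,0.005,0.205,-1],
    [0.05,-0.006,0.005,0.219,-1],
    [0.05,-0.006,0.005,0.219,-1],
    [0.05,-0.006,0.005,0.219,-1],
    [0.0,-0.006,0.005,0.219,-1],
    [0.0,-0.006,0.005,0.219,-1],
    [0.0,-0.006,0.005,0.219,-1],
    [0.0,-0.006,0.005,0.219,-1],
  ],
)

```text
time_s: 35.1
eef_pos: [0.5692, 0.3855, 0.0266]
tool_rot: [180.0, 0.1, -171.0]
force: [-1.0, -1.3, 6.3]
grip_width: 0.0119
grasp_force: 78.6
```

>>> carry_out(
  motion=[
    [0.0,0,0,0,0],
    [0.0,0,0,-0.03,0],
    [0.0,0,0,-0.07,0],
    [0.0,0,0,-0.12,0],
    [0.0,0,0,-0.17,0],
    [0.0,0,0,-0.19,0],
    [0.0,0,0,-0.19,0],
  ],
)

```text
time_s: 35.8
eef_pos: [0.57, 0.3861, 0.2195]
tool_rot: [179.8, 0.3, -171.0]
force: [0.7, 0.9, -2.2]
grip_width: 0.0119
grasp_force: 78.9
```

```bash
python3 - <<'E'
from h import *
mv([.5176,-.0402,.2],184.4)
E
```

```text
shift [0.1186, -0.4129, 0.0174] twist 4.61 q7 64.0
```

>>> carry_out(
  motion=[
    [0.0,0.012,-0.041,0,0.5],
    [0.0,0.024,-0.083,0,1],
    [0.0,0.036,-0.125,0,1.5],
    [0.0,0.048,-0.167,0,2],
    [0.0,0.06,-0.208,0,2.5],
    [0.0,0.072,-0.25,0,3],
    [0.0,0.084,-0.292,0,3.5],
    [0.0,0.096,-0.334,0,4],
    [0.0,0.108,-0.375,0,4.6],
    [0.0,0.116,-0.4,0.01,4.6],
    [0.0,0.1186,-0.413,0.017,4.6],
    [0.0,0.1186,-0.413,0.017,4.6],
  ],
)

```text
time_s: 37.0
eef_pos: [0.5147, -0.0428, 0.1965]
tool_rot: [-180.0, -0.2, -175.7]
force: [-0.5, 0.3, -2.5]
grip_width: 0.0119
grasp_force: 78.9
```

>>> carry_out(
  motion=[
    [0.0,0,0,0,0],
    [0.0,0,0,0.03,0],
    [0.0,0,0,0.06,0],
    [0.0,0,0,0.06,0],
    [0.0,0,0,0.06,0],
    [0.0,0,0,0.06,0],
  ],
)

```text
time_s: 37.6
eef_pos: [0.5172, -0.0406, 0.1396]
tool_rot: [180.0, 0.1, -175.5]
force: [-0.6, -0.8, -2.1]
grip_width: 0.012
grasp_force: 78.9
```

```bash
python3 - <<'E'
from h import *
o=get_obs(); print(o['eef_pos'],o['grip_width'])
mv([.5176,-.0402,.03],184.4)
E
```

```text
[ 0.51720702 -0.04055983  0.13958273] 0.011975807173984051
shift [-0.0002, 0.0003, 0.1096] twist 0.08 q7 99.8
```

>>> carry_out(
  motion=[
    [0.0,0,0,0.03,0],
    [0.0,0,0,0.06,0],
    [0.0,0,0,0.085,0],
    [0.0,0,0,0.1,0],
    [0.0,0,0,0.106,0],
    [0.0,0,0,0.108,0],
    [0.0,0,0,0.108,0],
  ],
)

```text
time_s: 38.3
eef_pos: [0.5166, -0.0413, 0.0325]
tool_rot: [180.0, 0.1, -175.6]
force: [-5.3, 0.5, 11.4]
grip_width: 0.012
grasp_force: 80.8
```

>>> carry_out(
  motion=[
    [0.0,0,0,0.0,0],
    [0.03,0,0,0.0,0],
    [0.03,0,0,0.0,0],
    [0.03,0,0,0.0,0],
    [0.03,0,0,-0.01,0],
    [0.03,0,0,-0.04,0],
    [0.03,0,0,-0.09,0],
    [0.03,0,0,-0.14,0],
    [0.03,0,0,-0.19,0],
    [0.03,0,0,-0.215,0],
    [0.03,0,0,-0.215,0],
    [0.03,0,0,-0.215,0],
  ],
)

```text
time_s: 39.5
eef_pos: [0.5161, -0.0413, 0.246]
tool_rot: [180.0, 0.1, -175.6]
force: [-0.2, 0.8, -0.0]
grip_width: 0.0298
grasp_force: 0.0
```

```bash
python3 - <<'E'
from h import *
im,c,M=bay('w20.png')
for r in packs(im,c,M,.046,100):
    if r[3]<.13 and r[3]>.08: print(r)
mv([.65,.262,.25],170)
E
```

```text
[ 0.5161 -0.0413  0.246 ] [ 1.800e+02  1.000e-01 -1.756e+02] vel 1.9 0.02979698016114473
[254, 119, 161, 97, 8773] x [0.4512 0.5752] y [-0.1585  0.0402]
([604.0, 52.0], [0.3657, 0.2512], np.float64(19.3), np.float64(0.104), np.float64(0.071))
([561.0, 188.0], [0.5135, 0.2467], np.float64(17.0), np.float64(0.109), np.float64(0.061))
shift [-0.1574, 0.2919, -0.0051] twist 14.42 q7 98.3
```

>>> carry_out(
  motion=[
    [0.05,-0.02,0.037,0,2],
    [0.05,-0.04,0.074,0,5],
    [0.05,-0.06,0.111,0,8],
    [0.05,-0.08,0.148,0,11],
    [0.05,-0.1,0.185,0,14],
    [0.05,-0.12,0.222,0,14.4],
    [0.05,-0.14,0.26,0,14.4],
    [0.05,-0.15,0.28,0,14.4],
    [0.05,-0.157,0.292,0,14.4],
    [0.05,-0.157,0.292,0,14.4],
    [0.05,-0.157,0.292,0,14.4],
    [0.05,-0.157,0.292,0,14.4],
  ],
)

```text
time_s: 40.75
eef_pos: [0.6499, 0.2603, 0.2448]
tool_rot: [-179.9, -0.0, 169.9]
force: [-0.6, -0.9, 1.2]
grip_width: 0.05
grasp_force: 0.0
```

>>> carry_out(
  motion=[
    [0.05,0,0,0,0],
    [0.05,0,0,0,0],
    [0.05,0,0,0,0],
  ],
)

```text
time_s: 41.05
eef_pos: [0.6502, 0.2615, 0.2455]
tool_rot: [180.0, 0.0, 170.0]
force: [-0.9, -0.4, 0.2]
grip_width: 0.05
grasp_force: 0.0
```

```bash
python3 - <<'E'
from h import *
look('w21.png')
E
```

```text
[0.6502 0.2615 0.2455] [180.   0. 170.] vel 0.22
([318.0, 180.0], [0.6608, 0.2612], np.float64(170.8), np.float64(0.11), np.float64(0.034))
shift [-0.0105, 0.0014, 0.2205] twist -0.81 q7 59.8
```

>>> carry_out(
  motion=[
    [0.05,-0.01,0.001,0.04,-0.8],
    [0.05,-0.01,0.001,0.09,-0.8],
    [0.05,-0.01,0.001,0.14,-0.8],
    [0.05,-0.01,0.001,0.18,-0.8],
    [0.05,-0.01,0.001,0.205,-0.8],
    [0.05,-0.01,0.001,0.219,-0.8],
    [0.05,-0.01,0.001,0.219,-0.8],
    [0.05,-0.01,0.001,0.219,-0.8],
    [0.0,-0.01,0.001,0.219,-0.8],
    [0.0,-0.01,0.001,0.219,-0.8],
    [0.0,-0.01,0.001,0.219,-0.8],
    [0.0,-0.01,0.001,0.219,-0.8],
  ],
)

```text
time_s: 42.3
eef_pos: [0.661, 0.2614, 0.0278]
tool_rot: [179.9, 0.1, 170.8]
force: [-1.1, -0.2, 5.8]
grip_width: 0.0119
grasp_force: 79.4
```

>>> carry_out(
  motion=[
    [0.0,0,0,0,0],
    [0.0,0,0,-0.03,0],
    [0.0,0,0,-0.07,0],
    [0.0,0,0,-0.12,0],
    [0.0,0,0,-0.17,0],
    [0.0,0,0,-0.19,0],
    [0.0,0,0,-0.19,0],
  ],
)

```text
time_s: 43.0
eef_pos: [0.6619, 0.2616, 0.2208]
tool_rot: [179.8, 0.3, 170.8]
force: [0.2, 0.4, -2.9]
grip_width: 0.0121
grasp_force: 78.6
```

```bash
python3 - <<'E'
from h import *
mv([.5144,.0016,.2],184.4)
E
```

```text
shift [0.1042, -0.2803, 0.0191] twist -13.59 q7 61.1
```

>>> carry_out(
  motion=[
    [0.0,0.013,-0.035,0,-3],
    [0.0,0.026,-0.07,0,-6],
    [0.0,0.039,-0.105,0,-9],
    [0.0,0.052,-0.14,0,-12],
    [0.0,0.065,-0.175,0,-13.6],
    [0.0,0.078,-0.21,0,-13.6],
    [0.0,0.09,-0.245,0,-13.6],
    [0.0,0.1,-0.268,0.01,-13.6],
    [0.0,0.104,-0.28,0.018,-13.6],
    [0.0,0.104,-0.28,0.018,-13.6],
    [0.0,0.104,-0.28,0.05,-13.6],
    [0.0,0.104,-0.28,0.07,-13.6],
  ],
)

```text
time_s: 44.2
eef_pos: [0.5134, 0.0033, 0.1448]
tool_rot: [179.9, -0.0, -175.5]
force: [-0.0, -0.8, -3.2]
grip_width: 0.012
grasp_force: 78.6
```

>>> carry_out(
  motion=[
    [0.0,0,0,0,0],
    [0.0,0,0,0,0],
    [0.0,0,0,0,0],
    [0.0,0,0,0,0],
  ],
)

```text
time_s: 44.6
eef_pos: [0.5137, 0.0017, 0.1472]
tool_rot: [180.0, 0.1, -175.6]
force: [-0.1, -0.9, -2.0]
grip_width: 0.0118
grasp_force: 78.5
```

```bash
python3 - <<'E'
from h import *
o=get_obs(); print(o['eef_pos'],o['grip_width'])
mv([.5144,.0016,.0325],184.4)
E
```

```text
[0.51368706 0.00173999 0.14721092] 0.011821570296101864
shift [-0.0005, -0.0002, 0.1147] twist 0.04 q7 94.1
```

>>> carry_out(
  motion=[
    [0.0,0,0,0.035,0],
    [0.0,0,0,0.07,0],
    [0.0,0,0,0.095,0],
    [0.0,0,0,0.107,0],
    [0.0,0,0,0.112,0],
    [0.0,0,0,0.114,0],
    [0.0,0,0,0.114,0],
  ],
)

```text
time_s: 45.3
eef_pos: [0.5135, 0.0013, 0.0338]
tool_rot: [180.0, 0.1, -175.6]
force: [-0.4, -0.3, -0.2]
grip_width: 0.0117
grasp_force: 78.8
```

>>> carry_out(
  motion=[
    [0.0,0,0,0.0,0],
    [0.03,0,0,0.0,0],
    [0.03,0,0,0.0,0],
    [0.03,0,0,0.0,0],
    [0.03,0,0,-0.01,0],
    [0.03,0,0,-0.04,0],
    [0.03,0,0,-0.09,0],
    [0.03,0,0,-0.14,0],
    [0.03,0,0,-0.19,0],
    [0.03,0,0,-0.215,0],
    [0.03,0,0,-0.215,0],
    [0.03,0,0,-0.215,0],
  ],
)

```text
time_s: 46.5
eef_pos: [0.5128, 0.0014, 0.2479]
tool_rot: [180.0, 0.1, -175.6]
force: [-0.8, -0.5, 0.9]
grip_width: 0.0304
grasp_force: 0.0
```

```bash
python3 - <<'E'
from h import *
im,c,M=bay('w22.png')
mv([.363,.266,.25],191.5)
t,c2,M2=snap('top','t5.png')
E
```

```text
[0.5128 0.0014 0.2479] [ 1.800e+02  1.000e-01 -1.756e+02] vel 1.84 0.030406841149571852
[220, 119, 160, 96, 5061] x [0.4512 0.5742] y [-0.1582  0.04  ]
shift [0.1284, 0.2753, -0.0029] twist -7.08 q7 92.9
```

>>> carry_out(
  motion=[
    [0.05,0.016,0.034,0,-1],
    [0.05,0.032,0.068,0,-2],
    [0.05,0.048,0.102,0,-3],
    [0.05,0.064,0.137,0,-4],
    [0.05,0.08,0.171,0,-5],
    [0.05,0.096,0.205,0,-6],
    [0.05,0.112,0.24,0,-7],
    [0.05,0.12,0.26,0,-7],
    [0.05,0.128,0.275,0,-7],
    [0.05,0.128,0.275,0,-7],
    [0.05,0.128,0.275,0,-7],
    [0.05,0.128,0.275,0,-7],
  ],
)

```text
time_s: 47.8
eef_pos: [0.3644, 0.2645, 0.2467]
tool_rot: [-179.9, -0.1, -168.7]
force: [-0.3, -0.7, 0.3]
grip_width: 0.0499
grasp_force: 0.0
```

>>> carry_out(
  motion=[
    [0.05,0,0,0,0],
    [0.05,0,0,0,0],
    [0.05,0,0,0,0],
  ],
)

```text
time_s: 48.1
eef_pos: [0.3643, 0.2653, 0.2472]
tool_rot: [-180.0, 0.0, -168.6]
force: [1.0, -0.4, -0.7]
grip_width: 0.0503
grasp_force: 0.0
```

```bash
python3 - <<'E'
from h import *
look('w23.png')
im=cv2.imread('pics/w23.png'); cv2.imwrite('pics/v23.png',cv2.resize(im[60:280,190:450],None,fx=2,fy=2))
E
```

```text
[0.3643 0.2653 0.2472] [-180.     0.  -168.6] vel 0.22
([320.0, 166.0], [0.3589, 0.268], np.float64(12.3), np.float64(0.108), np.float64(0.034))
shift [0.0047, 0.0036, 0.2223] twist -0.92 q7 59.1
```

View pics/v23.png

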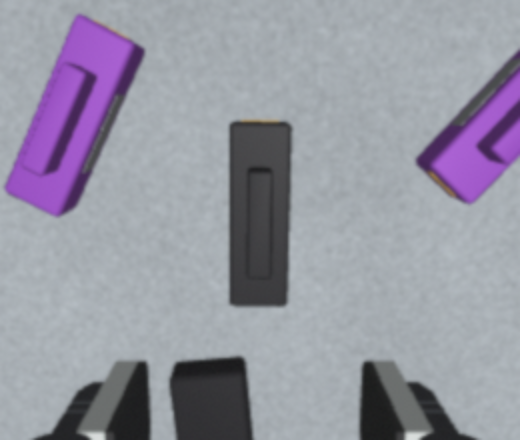

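The fourth pack, centred at (260,213) in the crop, is black with an orange-tipped end and a rib. It is a real pack, between two purple look-alikes. Taking it.

>>> carry_out(
  motion=[
    [0.05,0.005,0.003,0.04,-0.9],
    [0.05,0.005,0.003,0.09,-0.9],
    [0.05,0.005,0.003,0.14,-0.9],
    [0.05,0.005,0.003,0.18,-0.9],
    [0.05,0.005,0.003,0.205,-0.9],
    [0.05,0.005,0.003,0.22,-0.9],
    [0.05,0.005,0.003,0.221,-0.9],
    [0.05,0.005,0.003,0.221,-0.9],
    [0.0,0.005,0.003,0.221,-0.9],
    [0.0,0.005,0.003,0.221,-0.9],
    [0.0,0.005,0.003,0.221,-0.9],
    [0.0,0.005,0.003,0.221,-0.9],
  ],
)

```text
time_s: 49.35
eef_pos: [0.359, 0.2679, 0.0272]
tool_rot: [180.0, 0.1, -167.7]
force: [-1.1, -0.7, 8.7]
grip_width: 0.0122
grasp_force: 78.3
```

>>> carry_out(
  motion=[
    [0.0,0,0,0,0],
    [0.0,0,0,-0.03,0],
    [0.0,0,0,-0.07,0],
    [0.0,0,0,-0.12,0],
    [0.0,0,0,-0.17,0],
    [0.0,0,0,-0.19,0],
    [0.0,0,0,-0.19,0],
  ],
)

```text
time_s: 50.05
eef_pos: [0.3598, 0.2686, 0.2196]
tool_rot: [179.8, 0.3, -167.7]
force: [0.1, 0.8, -2.9]
grip_width: 0.0119
grasp_force: 79.1
```

```bash
python3 - <<'E'
from h import *
mv([.5112,.0435,.2],184.4)
E
```

```text
shift [-0.0999, -0.2523, 0.0194] twist 7.9 q7 59.1
```

>>> carry_out(
  motion=[
    [0.0,-0.014,-0.035,0,1],
    [0.0,-0.028,-0.07,0,2],
    [0.0,-0.042,-0.105,0,3],
    [0.0,-0.056,-0.14,0,4],
    [0.0,-0.07,-0.175,0,5],
    [0.0,-0.084,-0.21,0,6],
    [0.0,-0.093,-0.235,0,7],
    [0.0,-0.1,-0.252,0.01,7.9],
    [0.0,-0.1,-0.252,0.019,7.9],
    [0.0,-0.1,-0.252,0.03,7.9],
    [0.0,-0.1,-0.252,0.05,7.9],
    [0.0,-0.1,-0.252,0.07,7.9],
  ],
)

```text
time_s: 51.25
eef_pos: [0.5089, 0.0444, 0.1446]
tool_rot: [180.0, -0.1, -175.4]
force: [0.3, 0.3, -2.9]
grip_width: 0.0122
grasp_force: 79.1
```

>>> carry_out(
  motion=[
    [0.0,0,0,0,0],
    [0.0,0,0,0,0],
    [0.0,0,0,0,0],
    [0.0,0,0,0,0],
  ],
)

```text
time_s: 51.65
eef_pos: [0.5104, 0.0431, 0.147]
tool_rot: [180.0, 0.1, -175.6]
force: [-0.5, -0.3, -3.2]
grip_width: 0.0116
grasp_force: 79.0
```

```bash
python3 - <<'E'
from h import *
o=get_obs(); print(o['eef_pos'],o['grip_width'])
mv([.5112,.0435,.0325],184.4)
E
```

```text
[0.51043123 0.04314777 0.14704356] 0.011628181514157608
shift [-0.0006, 0.0003, 0.1145] twist 0.04 q7 88.5
```

>>> carry_out(
  motion=[
    [0.0,0,0,0.035,0],
    [0.0,0,0,0.07,0],
    [0.0,0,0,0.095,0],
    [0.0,0,0,0.107,0],
    [0.0,0,0,0.112,0],
    [0.0,0,0,0.114,0],
    [0.0,0,0,0.114,0],
  ],
)

```text
time_s: 52.35
eef_pos: [0.5107, 0.0427, 0.0335]
tool_rot: [180.0, 0.1, -175.6]
force: [-0.0, 0.3, -2.4]
grip_width: 0.0119
grasp_force: 79.0
```

>>> carry_out(
  motion=[
    [0.0,0,0,0.0,0],
    [0.03,0,0,0.0,0],
    [0.03,0,0,0.0,0],
    [0.03,0,0,0.0,0],
    [0.03,0,0,-0.01,0],
    [0.03,0,0,-0.04,0],
    [0.03,0,0,-0.09,0],
    [0.03,0,0,-0.14,0],
    [0.03,0,0,-0.19,0],
    [0.03,0.01,-0.04,-0.21,0],
    [0.03,0.01,-0.06,-0.21,0],
    [0.03,0.01,-0.06,-0.21,0],
  ],
)

```text
time_s: 53.55
eef_pos: [0.5047, -0.0212, 0.2441]
tool_rot: [-179.9, 0.1, -175.9]
force: [0.5, 1.5, -0.4]
grip_width: 0.0304
grasp_force: 0.0
```

>>> carry_out(
  motion=[
    [0.0,0,0,0,0],
    [0.0,0,0,0,0],
    [0.0,0,0,0,0],
  ],
)

```text
time_s: 53.85
eef_pos: [0.5045, -0.0168, 0.2419]
tool_rot: [180.0, -0.0, -175.5]
force: [0.4, 0.4, -0.8]
grip_width: -0.0003
grasp_force: 0.0
```

```bash
python3 - <<'E'
from h import *
im,c,M=bay('w24.png'); g=im.max(2)
e=np.array([.997,.0767]); y=np.array([-.0767,.997])
# rows through packs: edges in y; columns through each pack: edges in x
r0=int(proj(c,M,[.49,-.02,.046])[1]); xs=range(0,640)
d=[(u,int(g[r0,u])) for u in range(200,440,3)]; print(r0,[v for _,v in d])
for k in(-.063,-.021,.021,.063):
    p=np.array([.516,-.0193])+y*k; out=[]
    for s in(-.024,.0,.024):   # bright test near ends
        pass
    L=[int(g[int(round(q[1])),int(round(q[0]))]) for q in (proj(c,M,[*(p+e*a+y*.012),.046]) for a in np.arange(-.066,.068,.004))]
    print(k,L)
mv([.674,-.0078,.0745],184.3); snap('top','t6.png'); snap('scene','s6.png')
E
```

```text
[ 0.5045 -0.0168  0.2419] [ 180.    -0.  -175.5] vel 0.22 -0.00026449638482837806
[416, 96, 71, 137, 3959] x [0.4166 0.5814] y [0.0775 0.1586]
[112, 157, 81, 73, 2339] x [0.4886 0.5825] y [-0.3151 -0.2163]
161 [220, 219, 134, 127, 68, 65, 65, 65, 66, 64, 64, 88, 240, 240, 114, 76, 64, 39, 38, 38, 38, 76, 87, 89, 52, 86, 220, 78, 85, 68, 43, 44, 44, 39, 93, 94, 84, 201, 241, 84, 90, 91, 66, 39, 38, 39, 57, 92, 92, 125, 147, 50, 93, 93, 88, 35, 41, 42, 42, 60, 87, 91, 239, 239, 237, 63, 62, 62, 63, 62, 63, 64, 125, 129, 222, 219, 221, 224, 224, 224]
-0.063 [123, 208, 239, 78, 92, 92, 91, 90, 90, 88, 89, 87, 86, 86, 85, 85, 83, 82, 83, 81, 80, 79, 77, 78, 76, 75, 74, 74, 73, 72, 66, 69, 69, 69]
-0.021 [124, 193, 239, 50, 98, 98, 98, 96, 95, 94, 92, 91, 91, 91, 90, 88, 88, 86, 84, 84, 83, 82, 80, 80, 79, 78, 77, 76, 74, 74, 63, 69, 69, 89]
0.021 [122, 188, 238, 52, 97, 98, 96, 95, 96, 94, 93, 93, 91, 89, 89, 88, 87, 86, 85, 84, 84, 81, 80, 81, 79, 77, 78, 76, 76, 73, 67, 68, 68, 69]
0.063 [122, 187, 237, 87, 91, 90, 90, 89, 89, 88, 87, 80, 75, 74, 74, 76, 74, 80, 72, 70, 70, 72, 76, 68, 67, 69, 70, 75, 73, 72, 59, 69, 69, 70]
shift [-0.1698, -0.0042, 0.1673] twist 0.2 q7 94.7
```

All four stand side by side and upright. Now to close the cover.

>>> carry_out(
  motion=[
    [0,-0.045,0,0,0],
    [0,-0.09,0,0,0],
    [0,-0.135,-0.002,0,0],
    [0,-0.176,-0.004,0.01,0.2],
    [0,-0.176,-0.004,0.05,0.2],
    [0,-0.176,-0.004,0.09,0.2],
    [0,-0.176,-0.004,0.12,0.2],
    [0,-0.176,-0.004,0.135,0.2],
    [0,-0.176,-0.004,0.145,0.2],
    [0,-0.176,-0.004,0.145,0.2],
    [0,-0.176,-0.004,0.145,0.2],
    [0,-0.176,-0.004,0.145,0.2],
  ],
)

```text
time_s: 55.2
eef_pos: [0.6812, -0.0083, 0.0986]
tool_rot: [-180.0, 0.1, -175.8]
force: [-0.1, 0.2, 0.1]
grip_width: 0.0002
grasp_force: 0.0
```

```bash
python3 - <<'E'
from h import *
mv([.68,-.0070,.0725],184.4)
E
```

```text
shift [0.0012, 0.0014, 0.026] twist -0.18 q7 96.4
```

>>> carry_out(
  motion=[
    [0,0,0.001,0.015,0],
    [0,0,0.001,0.022,0],
    [0,0,0.001,0.0265,0],
    [0,0,0.001,0.0265,0],
    [0,0.006,0.001,0.0265,0],
    [0,0.015,0.001,0.0265,0],
    [0,0.03,0.001,0.0265,0],
    [0,0.045,0.001,0.0265,0],
    [0,0.06,0.001,0.0265,0],
    [0,0.075,0.001,0.0265,0],
    [0,0.09,0.001,0.0265,0],
    [0,0.1,0.001,0.0265,0],
  ],
)

```text
time_s: 56.4
eef_pos: [0.5809, -0.0147, 0.0713]
tool_rot: [-180.0, 0.1, -175.8]
force: [3.1, -0.6, 5.4]
grip_width: 0.0002
grasp_force: 2.6
```

>>> carry_out(
  motion=[
    [0,0.008,0,0,0],
    [0,0.016,0,0,0],
    [0,0.024,0,0,0],
    [0,0.031,0,0,0],
    [0,0.036,0,0,0],
    [0,0.041,0,0,0],
    [0,0.044,0,0,0],
    [0,0.044,0,0,0],
  ],
)

```text
time_s: 57.2
eef_pos: [0.5384, -0.0179, 0.0714]
tool_rot: [-180.0, 0.2, -175.8]
force: [3.6, -0.3, 6.0]
grip_width: 0.0005
grasp_force: 4.2
```

>>> carry_out(
  motion=[
    [0,0.002,0,0,0],
    [0,0.004,0,0,0],
    [0,0.006,0,0,0],
    [0,0.006,0,0,0],
  ],
)

```text
time_s: 57.6
eef_pos: [0.5385, -0.0178, 0.0721]
tool_rot: [-179.9, 0.8, -175.7]
force: [21.1, 0.0, -6.8]
grip_width: -0.0002
grasp_force: 12.2
```

The cover is fully home. Relieving the push, lifting straight up and heading for the scanner.

>>> carry_out(
  motion=[
    [0,-0.005,0,0,0],
    [0,-0.006,0,-0.005,0],
    [0,-0.006,0,-0.02,0],
    [0,-0.006,0,-0.06,0],
    [0.05,-0.006,0,-0.11,8],
    [0.05,0,-0.02,-0.16,16],
    [0.05,0.01,-0.04,-0.2,24],
    [0.05,0.025,-0.075,-0.23,32],
    [0.05,0.04,-0.11,-0.23,40],
    [0.05,0.055,-0.145,-0.23,48],
    [0.05,0.07,-0.18,-0.23,56],
    [0.05,0.085,-0.215,-0.23,64],
  ],
)

```text
time_s: 58.8
eef_pos: [0.46, -0.2397, 0.3004]
tool_rot: [-180.0, -0.1, 119.9]
force: [0.3, -0.6, 0.1]
grip_width: 0.0499
grasp_force: 0.0
```

```bash
python3 - <<'E'
from h import *
print(get_obs()['eef_pos'],get_obs()['tool_rot'])
mv([.42,-.36,.30],38,False)
E
```

```text
[ 0.46004794 -0.23972531  0.3004257 ] [-1.79950121e+02 -1.10321191e-01  1.19888544e+02]
shift [-0.0843, -0.0947, 0.0003] twist 81.89 q7 62.9
```

>>> carry_out(
  motion=[
    [0.05,-0.02,-0.02,0,8.2],
    [0.05,-0.04,-0.04,0,16.4],
    [0.05,-0.06,-0.06,0,24.6],
    [0.05,-0.084,-0.08,0,32.8],
    [0.05,-0.084,-0.095,0,41],
    [0.05,-0.084,-0.095,0,49.2],
    [0.05,-0.084,-0.095,0,57.4],
    [0.05,-0.084,-0.095,0,65.6],
    [0.05,-0.084,-0.095,0,73.8],
    [0.05,-0.084,-0.095,0,82],
    [0.05,-0.084,-0.095,0,82],
    [0.05,-0.084,-0.095,0,82],
  ],
)

```text
time_s: 60.0
eef_pos: [0.4216, -0.3588, 0.3003]
tool_rot: [-179.9, 0.0, 38.4]
force: [-0.3, -0.2, -0.6]
grip_width: 0.0499
grasp_force: 0.0
```

>>> carry_out(
  motion=[
    [0.05,0,0,0,0],
    [0.05,0,0,0,0],
    [0.05,0,0,0,0],
  ],
)

```text
time_s: 60.3
eef_pos: [0.4218, -0.3594, 0.3008]
tool_rot: [-180.0, -0.0, 38.3]
force: [-0.6, -0.3, 0.4]
grip_width: 0.0499
grasp_force: 0.0
```

```bash
python3 - <<'E'
from h import *
o=get_obs();print(o['eef_pos'],o['tool_rot'],o['joint_positions'][6])
im,c,M=snap('wrist','w30.png'); g=im.astype(int); mx=g.max(2)
for nm,m,z in(('black',mx<70,.006),('handle',(mx>105)&(mx<185)&(mx-g.min(2)<25),.034)):
    n,l,s,_=cv2.connectedComponentsWithStats(cv2.morphologyEx(m.astype(np.uint8),cv2.MORPH_OPEN,np.ones((3,3))))
    for i in range(1,n):
        if s[i,4]>800:
            cn=max(cv2.findContours((l==i).astype(np.uint8),0,2)[0],key=len); r=cv2.minAreaRect(cn)
            b=np.array([ray(c,M,*p,z)[:2] for p in cv2.boxPoints(r)]); print(nm,s[i].tolist(),np.round(r[0]),np.round(r[1]),round(r[2],1),b.round(3).tolist())
t,c2,M2=snap('top','t7.png')
for u in(303,308,345):
    q=t.max(2).astype(int)[:,u-1:u+2].mean(1); d=np.abs(q[2:]-q[:-2]); print(u,[(i+1,round(float(ray(c2,M2,u,i+1,.09)[0]),4)) for i in range(118,232) if d[i]>14 and d[i]==d[max(0,i-3):i+4].max()])
# compare tab patch with first picture
a=cv2.imread('pics/top0.png')[165:205,300:345].astype(int); b=t[165:205,300:345,::-1].astype(int); print('tab diff',np.abs(a-b).mean())
E
```

```text
[ 0.42184295 -0.35939512  0.30080417] [-1.79997343e+02 -1.31299588e-02  3.82686792e+01] 7.065228116806331
black [166, 0, 49, 35, 1096] [189.   9.] [37. 40.] 27.6 [[0.445, -0.087], [0.494, -0.084], [0.504, -0.128], [0.455, -0.131]]
black [278, 77, 84, 150, 7795] [321. 150.] [148.  78.] 85.9 [[0.477, -0.247], [0.548, -0.325], [0.397, -0.472], [0.317, -0.385]]
black [0, 197, 640, 203, 62002] [320. 298.] [202. 639.] 90.0 [[0.089, -0.021], [0.678, -0.767], [0.446, -1.074], [-0.264, -0.177]]
handle [0, 0, 96, 57, 2550] [47. 28.] [95. 56.] 0.0 [[0.284, 0.037], [0.343, 0.063], [0.413, -0.026], [0.358, -0.056]]
handle [471, 1, 61, 72, 2825] [504.  35.] [69. 57.] 74.1 [[0.683, -0.384], [0.735, -0.423], [0.7, -0.497], [0.645, -0.457]]
handle [433, 13, 55, 73, 1644] [454.  53.] [70. 49.] 73.5 [[0.635, -0.353], [0.681, -0.387], [0.643, -0.462], [0.594, -0.427]]
303 [(126, 0.7343), (173, 0.5829), (201, 0.4968), (207, 0.4787), (214, 0.4578), (221, 0.4371)]
308 [(126, 0.7338), (141, 0.6845), (155, 0.6394), (173, 0.5824), (202, 0.4933), (211, 0.4663), (215, 0.4544), (220, 0.4396), (225, 0.4248)]
345 [(122, 0.7435), (169, 0.5914), (207, 0.4748), (211, 0.4628), (215, 0.4509), (220, 0.4361), (228, 0.4125)]
tab diff 8.738703703703704
```

```bash
python3 - <<'E'
from h import *
g=cv2.imread('pics/w30.png').max(2)
for v in range(60,300,7): print(v,' '.join('%3d'%g[v,u] for u in range(250,392,5)))
E
```

```text
60 199 199 193 203 192 205 205 200 197 203 195 198 198 203 191 200 198 205 201 197 199 202 202 200 201 204 200 198 197
67 199 201 205 197 194 198 189 203 199 202 197 186 204 200 203 203 200 202 194 199 202 193 199 201 199 198 201 202 205
74 209 206 206 207 197 200 198 198 202 196 204 201 192 199 200 192 201 199 205 203 200 202 197 202 205 207 202 209 210
81 203 201 196 203 207 205 196 202 192 195 195  85  50  50  49  49  49  48  49  91 202 199 199 203 201 201 203 202 202
88 200 200 198 199 198 196 200 197 194 181 176  52  49  49  48  50  49  50  51  45  54  52 203 200 200 202 198 206 199
95 204 204 201 203 195 201  53  52  53  53  53  48  50  49  49  49  48  48  50  44  54  53 200 201 208 197 209 203 206
102 205 199 196 200 201 192  53  54  52  52  54  50  58  64  69  77  79  75  74  46  53  54 196 208 206 204 202 201 203
109 209 204 203 204 198 199  59  53  52  53  54  45  44  44  44  44  45  45  44  48  54  53 207 196 196 201 200 204 202
116 201 205 204 203 202 201  81  54  52  54  54  44  45  44  45  43  45  44  43  55  53  54 196 198 197 198 202 198 195
123 206 207 202 199 205 20
[... 2393 characters left out ...]
 198 200 200 201 200 202 203 200 206 210 203 202 204 206 206 203 203 200 202 197  95  34  36  46 130
270  35  34  32 146 200 196 197 207 201 205 201 198 202 202 205 203 201 203 206 207 199 205 201 202  68  34  37  38 103
277  34  34  32 153 202 198 203 204 200 203 203 205 202 196 210 199 199 196 204 204 201 202 195 198  81  35  35  36  76
284  35  34  32 201 199 195 206 198 199 200 196 197 196 198 195 197 196 202 200 202 202 201 202 203 163  36  35  36  79
291  35  33  44 198 204 205 207 203 198 197 194 204 196 202 201 199 196 205 196 202 199 200 198 204 202  35  34  37  75
298  34  35 160 197 200 200 198 197 194 200 198 196 204 196 201 201 201 199 204 205 198 200 202 204 205 113  36  38  71
```

```bash
python3 - <<'E'
from h import *
g=cv2.imread('pics/w30.png').max(2).astype(float); c=calibration('wrist')
T=np.eye(4);T[:3,:3]=R.from_euler('xyz',[-179.997,-.013,38.269],degrees=True).as_matrix();T[:3,3]=[.42184,-.3594,.3008]; M=T@np.array(c['mount'])
def edge(a,b,v,th):
    for u in (range(a,b) if a<b else range(a,b,-1)):
        if g[v,u]>th: return u
P=[]
for v in range(128,208,4):
    l=edge(300,320,v,120); r=edge(338,318,v,120); pl,pr=ray(c,M,l,v,.04),ray(c,M,r,v,.04); P.append((pl+pr)/2)
    if v%16==0: print(v,l,r,np.linalg.norm(pl-pr).round(4))
P=np.array(P)[:,:2]; d=np.linalg.svd(P-P.mean(0))[2][0]; d*=np.sign(d[0]); yaw=np.degrees(np.arctan2(d[1],d[0])); print('centre line',P.mean(0),'yaw',yaw)
print('col315',g[214:236,315].tolist()); print('col312',g[112:128,318].tolist()); print('col320 head front',g[74:84,325].tolist())
def loc(u,v,z): return (ray(c,M,u,v,z)[:2]-P.mean(0))@d
print('tail',[ (v,loc(315,v,.04).round(4)) for v in(222,226)],'head back',loc(318,121,.085),'front',loc(325,79.5,.085))
pl=[ray(c,M,u,v,.006)[:2] for u,v in((278,92),(356,86),(362,226),(291,227))]; print('pad',np.round(pl,3).tolist(),np.mean(pl,0))
E
```

```text
128 311 332 0.0274
144 310 330 0.0264
160 309 329 0.0267
176 308 328 0.0271
192 307 327 0.0275
centre line [ 0.42288236 -0.36121981] yaw 34.35121561843701
col315 [187.0, 187.0, 187.0, 187.0, 187.0, 186.0, 186.0, 186.0, 182.0, 171.0, 142.0, 86.0, 139.0, 198.0, 204.0, 204.0, 204.0, 204.0, 204.0, 208.0, 207.0, 207.0]
col312 [45.0, 45.0, 45.0, 44.0, 44.0, 44.0, 47.0, 72.0, 144.0, 203.0, 210.0, 209.0, 209.0, 209.0, 206.0, 180.0]
col320 head front [192.0, 191.0, 169.0, 100.0, 56.0, 48.0, 50.0, 49.0, 49.0, 51.0]
tail [(222, np.float64(-0.0788)), (226, np.float64(-0.0848))] head back 0.05976594771627691 front 0.10539604625070213
pad [[0.465, -0.257], [0.537, -0.336], [0.388, -0.473], [0.32, -0.389]] [ 0.42743964 -0.36410501]
```

```bash
python3 - <<'E'
from h import *
mv([.431,-.3555,-.008],34.35,False)
E
```

```text
shift [0.0095, 0.0026, 0.3088] twist 3.89 q7 7.0
```

>>> carry_out(
  motion=[
    [0.05,0.0095,0.0026,0.03,3.9],
    [0.05,0.0095,0.0026,0.08,3.9],
    [0.05,0.0095,0.0026,0.13,3.9],
    [0.05,0.0095,0.0026,0.18,3.9],
    [0.05,0.0095,0.0026,0.225,3.9],
    [0.05,0.0095,0.0026,0.255,3.9],
    [0.05,0.0095,0.0026,0.275,3.9],
    [0.05,0.0095,0.0026,0.29,3.9],
    [0.05,0.0095,0.0026,0.3,3.9],
    [0.05,0.0095,0.0026,0.306,3.9],
    [0.05,0.0095,0.0026,0.306,3.9],
    [0.05,0.0095,0.0026,0.306,3.9],
  ],
)

```text
time_s: 61.6
eef_pos: [0.4313, -0.3558, -0.0047]
tool_rot: [180.0, -0.0, 34.3]
force: [0.4, -0.0, 0.2]
grip_width: 0.05
grasp_force: 0.0
```

```bash
python3 - <<'E'
from h import *
o=get_obs();print(o['eef_pos'],o['tool_rot'],o['force'])
im,c,M=snap('wrist','w31.png'); g=im.max(2)
for v in range(150,310,10): print(v,' '.join('%3d'%g[v,u] for u in range(235,400,6)))
E
```

```text
[ 0.431318   -0.35582247 -0.00469665] [ 1.79956571e+02 -1.48852963e-02  3.43174422e+01] [ 0.40232188 -0.01812949  0.16817093]
150  51  55  54  54  54  54  56  54  54  54  54  55  54  54  54  54  54  54  54  54  55  55  54  53  54  54  55  52
160  64  53  53  55  55  54  54  55  56  54  55  55  55  54  55  55  54  55  54  55  53  55  55  54  52  52  53  56
170  65  67  65  66  66  65  63  63 197 228 233 233 232 232 232 231 231 231 229 194  78  66  66  66  64  64  65  66
180  65  66  65  66  64  65  65  64 194 227 233 232 232 232 232 231 231 230 228 191  71  64  66  66  64  66  67  66
190  65  65  66  67  65  66  66  65 192 226 232 196  90  89  88  89  98 231 228 188  66  66  67  67  66  65  67  65
200  66  67  65  64  65  64  65  65 190 224 232 194  86  87  85  85  97 229 226 185  67  66  67  65  65  67  63  66
210  65  66  65  63  67  65  63  64 185 223 231 201  84  84  84  83  99 229 224 183  65  66  65  65  66  65  67  67
220  65  66  65  65  65  65  64  63 178 220 231 198  80  80  81  81 112 229 222 180  65  65  64  64  64  65  66  66
230  65  66  63  65  64  64  63  64 173 219 23
[... 181 characters left out ...]
  65
250  64  81 154 137  42  62  64  64 159 215 229 228 228 227 227 227 226 226 217 173  64  64  62  42  60 155 151  62
260  77 154 154  45  40  58  64  65 148 213 228 227 228 227 226 226 226 226 214 168  65  62  64  43  44 106 154 140
270 154 154  48  42  42  54  64  65 140 211 227 227 226 226 225 225 226 225 211 163  62  64  64  43  44  45 151 154
280 139 246  60  42  41  56  65  63 131 207 227 226 226 225 224 225 224 224 208 155  64  63  63  44  43  43 117 246
290  56  53  77  43  42  64  63  65 115 205 226 225 225 224 224 224 224 223 204 145  64  64  64  48  43  43  82  55
300  53  52  85  42  53  64  64  64 106 202 224 224 224 223 223 222 223 223 202 136  62  65  64  62  43  46  71  54
```

The pads straddle the handle evenly: handle at columns 281–350, pads at about 255 and 377. Gripping.

>>> carry_out(
  motion=[
    [0.05,0,0,0.004,0],
    [0.05,0,0,0.004,0],
    [0.0,0,0,0.004,0],
    [0.0,0,0,0.004,0],
    [0.0,0,0,0.004,0],
    [0.0,0,0,0.004,0],
    [0.0,0,0,0.004,0],
    [0.0,0,0,0.0,0],
    [0.0,0,0,-0.02,0],
    [0.0,0,0,-0.05,0],
    [0.0,0,0,-0.08,0],
    [0.0,0,0,-0.08,0],
  ],
  grip_force=80,
)

```text
time_s: 62.85
eef_pos: [0.4322, -0.3572, 0.078]
tool_rot: [179.7, -0.1, 34.3]
force: [1.2, -0.6, -1.8]
grip_width: 0.0286
grasp_force: 79.4
```

```bash
python3 - <<'E'
from h import *
mv([.580,-.158,.15],60,False)
E
```

```text
shift [0.2345, -0.0809, -0.0721] twist -25.7 q7 15.8
```

>>> carry_out(
  motion=[
    [0.0,0,0,-0.03,0],
    [0.0,0.01,-0.003,-0.06,0],
    [0.0,0.035,-0.012,-0.072,-4],
    [0.0,0.065,-0.022,-0.072,-8],
    [0.0,0.095,-0.032,-0.072,-12],
    [0.0,0.125,-0.043,-0.072,-16],
    [0.0,0.155,-0.053,-0.072,-20],
    [0.0,0.185,-0.064,-0.072,-24],
    [0.0,0.21,-0.073,-0.072,-25.7],
    [0.0,0.225,-0.078,-0.072,-25.7],
    [0.0,0.2345,-0.081,-0.065,-25.7],
    [0.0,0.2345,-0.081,-0.055,-25.7],
  ],
)

```text
time_s: 64.05
eef_pos: [0.5796, -0.1558, 0.1289]
tool_rot: [180.0, -0.0, 60.0]
force: [0.1, -0.2, -2.1]
grip_width: 0.0285
grasp_force: 79.5
```

>>> carry_out(
  motion=[
    [0.0,0,0,0,0],
    [0.0,0,0,0,0],
    [0.0,0,0,0,0],
  ],
)

```text
time_s: 64.35
eef_pos: [0.5785, -0.1577, 0.1299]
tool_rot: [180.0, 0.0, 59.9]
force: [0.3, 0.4, -1.5]
grip_width: 0.029
grasp_force: 79.5
```

```bash
python3 - <<'E'
from h import *
o=get_obs();print(o['eef_pos'],o['tool_rot'],o['grip_width'],o['force'])
im,c,M=snap('wrist','w32.png')
mv([.580,-.158,.114],60,False)
# label corners in wrist view?
print(proj(c,M,[.667,-.0075,.084])); u,v=map(int,proj(c,M,[.667,-.0075,.084])); g=im.max(2)
if 30<v<370 and 60<u<580:
  for r in range(max(0,v-60),min(400,v+60),8): print(r,' '.join('%3d'%x for x in g[r,u-90:u+90:6]))
t,c2,M2=snap('top','t8.png')
E
```

```text
[ 0.5785034  -0.15774015  0.1299342 ] [1.79987064e+02 2.64192762e-02 5.98979268e+01] 0.028993939328791275 [ 0.27353892  0.40278695 -1.52908402]
shift [0.0002, 0.0014, 0.0161] twist -0.08 q7 8.9
(np.float64(318.7157092594654), np.float64(-88.05287384311254))
```

>>> carry_out(
  motion=[
    [0.0,0,0.001,0.008,0],
    [0.0,0,0.0015,0.016,0],
    [0.0,0,0.0015,0.016,0],
    [0.0,0,0.0015,0.016,0],
    [0.0,0,0.0015,0.016,0],
    [0.0,0,0.0015,0.016,0],
    [0.0,0,0.0015,0.016,0],
    [0.0,0,0.0015,0.016,0],
    [0.0,0,0.0015,0.016,0],
    [0.0,0,0.0015,0.016,0],
    [0.0,0,0.0015,0.016,0],
    [0.0,0,0.0015,0.016,0],
  ],
)

```text
time_s: 65.65
eef_pos: [0.5804, -0.1572, 0.1137]
tool_rot: [-180.0, -0.0, 60.0]
force: [0.1, 0.0, -2.1]
grip_width: 0.0288
grasp_force: 79.5
```

```bash
python3 - <<'E'
from h import *
o=get_obs();print(o['eef_pos'],o['tool_rot'],o['grip_width'])
im,_,_=snap('wrist','w33.png')
for n in('w31','w33'):
    g=cv2.imread('pics/%s.png'%n).max(2).astype(int); h=g[:,300]; print(n,[i for i in range(100,330) if abs(h[i+1]-h[i-1])>30], 'head cols row120',[i for i in range(150,480) if abs(g[120,i+1]-g[120,i-1])>30],'handle cols row220',[i for i in range(260,380) if abs(g[220,i+1]-g[220,i-1])>40])
E
```

```text
[ 0.58036416 -0.15716432  0.11373849] [-1.79999011e+02 -1.66784180e-04  6.00156535e+01] 0.028776976763975316
w31 [166, 167, 168] head cols row120 [187, 188, 189, 420, 421, 422] handle cols row220 [280, 281, 282, 301, 302, 331, 332, 333, 351, 352, 353]
w33 [168, 169, 170, 171] head cols row120 [217, 218, 219, 415, 416, 417, 418] handle cols row220 [279, 280, 301, 302, 332, 333, 334, 354, 355]
```

>>> carry_out(
  motion=[
    [0.0,0,0,0,0],
    [0.0,0,0,0,0],
    [0.0,0,0,0,0],
    [0.0,0,0,0,0],
    [0.0,0,0,0,0],
    [0.0,0,0,0,0],
    [0.0,0,0,0,0],
    [0.0,0,0,0,0],
    [0.0,0,0,0,0],
    [0.0,0,0,0,0],
    [0.0,0,0,0,0],
    [0.0,0,0,0,0],
  ],
)

```text
time_s: 66.9
eef_pos: [0.5803, -0.1572, 0.1137]
tool_rot: [-180.0, 0.0, 60.0]
force: [0.5, -0.4, -1.4]
grip_width: 0.0285
grasp_force: 79.5
```

>>> carry_out(
  motion=[
    [0.0,0,0,0,0],
    [0.0,0,0,0,0],
    [0.0,0,0,0,0],
    [0.0,0,0,0,0],
    [0.0,0,0,0,0],
    [0.0,0,0,0,0],
    [0.0,0,0,0,0],
    [0.0,0,0,0,0],
    [0.0,0,0,0,0],
    [0.0,0,0,0,0],
    [0.0,0,0,0,0],
    [0.0,0,0,0,0],
  ],
)

```text
time_s: 68.1
eef_pos: [0.5804, -0.1572, 0.1138]
tool_rot: [180.0, -0.0, 60.0]
force: [0.1, -0.1, -1.5]
grip_width: 0.0289
grasp_force: 79.5
```

```bash
python3 - <<'E'
from h import *
o=get_obs();print(o['eef_pos'],o['grip_width'])
# label seen from scene camera: refine its centre by white mask
for nm,z in(('scene',.084),('top',.084)):
    im,c,M=snap(nm); g=im.astype(int); u,v=map(int,proj(c,M,[.667,-.0075,z])); s=g[v-14:v+15,u-20:u+21]; w=np.argwhere(s.min(2)>170); print(nm,len(w),(ray(c,M,*(w.mean(0)[::-1]+[u-20,v-14]),z)).round(4) if len(w) else None)
mv([.4315,-.356,.03],34.3,False)
E
```

```text
[ 0.58036813 -0.157168    0.11375023] 0.028908796922740523
scene 87 [ 0.6698 -0.007   0.084 ]
top 0 None
shift [-0.2466, -0.0296, 0.0837] twist 25.72 q7 9.7
```

>>> carry_out(
  motion=[
    [0.0,0,0,-0.03,0],
    [0.0,-0.02,-0.002,-0.04,2],
    [0.0,-0.05,-0.006,-0.04,6],
    [0.0,-0.08,-0.01,-0.04,10],
    [0.0,-0.11,-0.013,-0.04,14],
    [0.0,-0.14,-0.017,-0.04,18],
    [0.0,-0.17,-0.02,-0.04,22],
    [0.0,-0.2,-0.024,-0.04,25.7],
    [0.0,-0.225,-0.027,-0.03,25.7],
    [0.0,-0.2466,-0.0296,0,25.7],
    [0.0,-0.2466,-0.0296,0.03,25.7],
    [0.0,-0.2466,-0.0296,0.06,25.7],
  ],
)

```text
time_s: 69.4
eef_pos: [0.4303, -0.3573, 0.0531]
tool_rot: [179.9, 0.0, 34.1]
force: [0.3, 0.7, -1.9]
grip_width: 0.0289
grasp_force: 79.6
```

>>> carry_out(
  motion=[
    [0.0,0,0,0,0],
    [0.0,0,0,0,0],
    [0.0,0,0,0,0],
    [0.0,0,0,0,0],
  ],
)

```text
time_s: 69.8
eef_pos: [0.4322, -0.3566, 0.0552]
tool_rot: [179.9, -0.0, 34.3]
force: [0.9, 1.0, -0.8]
grip_width: 0.0287
grasp_force: 79.4
```

```bash
python3 - <<'E'
from h import *
o=get_obs();print(o['eef_pos'],o['grip_width'])
mv([.4325,-.357,-.0075],34.3,False)
im,_,_=snap('wrist'); g=im.max(2).astype(int); h=g[:,300]; print([i for i in range(100,330) if abs(h[i+1]-h[i-1])>30],[i for i in range(260,380) if abs(g[220,i+1]-g[220,i-1])>40])
E
```

```text
[ 0.43218068 -0.35658794  0.05522782] 0.0286980304449168
shift [-0.0, 0.0004, 0.0627] twist 0.03 q7 17.2
[168, 169, 170, 171] [279, 280, 281, 301, 302, 332, 333, 334, 353, 354, 355]
```

Lowering onto the pad.

>>> carry_out(
  motion=[
    [0.0,0,0,0.02,0],
    [0.0,0,0,0.04,0],
    [0.0,0,0,0.052,0],
    [0.0,0,0,0.058,0],
    [0.0,0,0,0.061,0],
    [0.0,0,0,0.0625,0],
    [0.0,0,0,0.0625,0],
  ],
)

```text
time_s: 70.55
eef_pos: [0.4317, -0.3562, -0.0084]
tool_rot: [180.0, -0.0, 34.3]
force: [0.1, 0.1, -2.7]
grip_width: 0.029
grasp_force: 79.6
```

>>> carry_out(
  motion=[
    [0.0,0,0,0.001,0],
    [0.0,0,0,0.001,0],
    [0.05,0,0,0.001,0],
    [0.05,0,0,0.001,0],
    [0.05,0,0,0.001,0],
    [0.05,0,0,-0.005,0],
    [0.05,0,0,-0.02,0],
    [0.05,0,0,-0.05,0],
    [0.05,0,0,-0.1,0],
    [0.05,0,0,-0.15,0],
    [0.05,0,0,-0.2,0],
    [0.05,0,0,-0.25,0],
  ],
)

```text
time_s: 71.75
eef_pos: [0.4308, -0.3558, 0.2438]
tool_rot: [180.0, 0.0, 34.3]
force: [1.7, -0.3, 0.0]
grip_width: 0.0502
grasp_force: 0.0
```

>>> carry_out(
  motion=[
    [0.05,0,0,-0.05,0],
    [0.05,0,0,-0.05,0],
    [0.05,0,0,-0.05,0],
    [0.05,0,0,-0.05,0],
    [0.05,0,0,-0.05,0],
  ],
)

```text
time_s: 72.25
eef_pos: [0.4311, -0.3553, 0.29]
tool_rot: [-179.9, 0.0, 34.3]
force: [-0.9, 0.8, -0.6]
grip_width: 0.05
grasp_force: 0.0
```

```bash
python3 - <<'E'
from h import *
o=get_obs();print(o['time_s'],o['eef_pos'],o['tool_rot'],o['grip_width'])
im,c,M=snap('wrist','w40.png'); g=im.max(2)
P=[]
for v in range(128,208,4):
    l=next((u for u in range(296,322) if g[v,u]>120),None); r=next((u for u in range(342,318,-1) if g[v,u]>120),None)
    if l and r: P.append((ray(c,M,l,v,.04)+ray(c,M,r,v,.04))/2)
P=np.array(P)[:,:2]; d=np.linalg.svd(P-P.mean(0))[2][0]; d*=np.sign(d[0]); print(P.mean(0),np.degrees(np.arctan2(d[1],d[0])))
t,c2,M2=snap('top','t9.png')
for u in(303,308):
    q=t.max(2).astype(int)[:,u-1:u+2].mean(1); e=np.abs(q[2:]-q[:-2]); print(u,[i+1 for i in range(118,232) if e[i]>14 and e[i]==e[max(0,i-3):i+4].max()])
# oldpack in tray, by top picture: dark blob inside tray
s=t[130:195,380:420].max(2); w=np.argwhere(s<75); print('oldpack',len(w),ray(c2,M2,*(w.mean(0)[::-1]+[380,130]),.044),np.percentile(w,[2,98],axis=0))
E
```

```text
72.25 [ 0.43105035 -0.35529822  0.29002915] [-1.79869591e+02  4.50850900e-02  3.43092065e+01] 0.05003270689303167
[ 0.43044811 -0.35703753] 33.85345811734014
303 [126, 127, 173, 203, 207, 221]
308 [126, 141, 155, 173, 200, 202, 218, 229]
oldpack 447 [ 0.62276985 -0.27119262  0.044     ] [[16.   15.  ]
 [48.   29.08]]
```

```bash
python3 -c "
from bench import *
print(sign_off())"
```

```text
the job is handed in; nothing more can be done
None
```

I handed the job in after 72 s, with the spent pack in the tray, four packs in the bay, the cover home, the label scanned and the scanner back on its pad. I confirmed the result from camera measurements, except that I did not check directly that the tab had sprung up. The hand-in returned no verdict.

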